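# Free the tube chest's catch and hold its sprung lid half open

### The arm

A 6-joint arm with a two-finger parallel gripper is mounted at the origin on the work surface. World frame = base frame: x ahead of the robot, y to its left, z up, the work surface at z = 0. Lengths are in mm, angles in degrees, forces in N, time in s.
With the tool pointing down it reaches from about 300 to 850 mm from the base axis. Payload 4.2 kg.
Tool frame: the origin (TCP) lies at the very end of the fingers, on their centre line; the grasp point (between the pads) lies 19 mm behind it (env.grasp_offset is the distance from the TCP to the grasp point, in mm); z points along the fingers, y is the line along which they close (so a half turn about z gives the same grasp; the last joint's range is limited). The gripper opens to 91 mm and grips with 3 to 60 N. Pads are 32 mm wide; open, the fingers measure 118 mm over their backs; the gripper's body (76 mm by 178 mm) begins 60 mm behind the grasp point.
Start: joints at [-73.682, 18.312, 89.639, -0, 72.044, -1.146], TCP at [172.563, -548.515, 183.676] pointing down, gripper open.
Joint ranges: [-177.97, 177.97], [-48.28, 115.42], [12.27, 149.76], [-77.06, 257.06], [2.81, 150.46], [-146.56, 146.56]. Speed limits (degrees/s): [147.25, 147.25, 180, 180, 180, 180].

### API

Orientations are given as [roll, pitch, yaw] about the fixed x, y, z axes, in that order (R = Rz(yaw) Ry(pitch) Rx(roll)).
In Python, from workcell import env gives the robot as it stands. The module is installed in compiled form; this text tells all that it offers.
- The arm moves only by the tool send_rows, never from a script. Its argument "motion" is a list of rows, each an object of numbers: "tx", "ty", "tz": the shift along the tool's x, y, z in units of 500 mm (1.0 is 500 mm); "rx", "ry", "rz": the turn, a rotation vector about the tool's x, y, z in units of 30 degrees (1.0 is 30 degrees); "gripper": the closure, from -1 (fully open) to 1 (shut). In form: [{"tx": .., "ty": .., "tz": .., "rx": .., "ry": .., "rz": .., "gripper": ..}, ...]. A call has 1 to 12 rows; each row shifts and turns the commanded pose from where the row before left it, along the tool's axes as they then stand; what a row does not reach is not made up. A row lasts 1/8 s, in which the tool goes at most 62.5 mm and 10.7 degrees, less where a joint would pass 70% of its speed; a pose out of reach is approached as far as the arm can. A call with a number of a shift or a turn outside -1 to 1 is refused whole. A call with a gripper value outside its range is refused whole. The fingers move at their own pace and stop on an object; "grip_force" is the grip in N (left out, the last holds). Time passes only in rows, so rows that do not move let the fingers close. It gives the time, the measured TCP pose, the force, the opening and the grip force at its end, in the units of the state.
- env.state(): the state, without advancing time (a new reading comes with each control period).
- env.grab_frame(name): name is "side" or "top"; returns a dict with "frame" (384x512x3 uint8, red, green, blue), "vertical_fov" (degrees; the focal length in pixels is half the picture's height over the tangent of half this angle, whatever the lens; pixels are square), "cx", "cy" (the principal point, pixels), "k1" (the pictures are not rectified: a ray, as slopes to the right and down, at radius r is drawn at 1 + k1 r^2 times it, then the intrinsics apply), "rvec" (rotation vector, rad) and "tvec" (3), from world to camera coordinates, as OpenCV has them. Camera axes: x right, y down, z forward; pixel columns grow to the right and rows downward; lengths in mm; the calibration is good to about 2 mm. A picture is of the moment at which its call begins. There is no depth.
- env.job_done(): hands the job in; it is judged then, once.
The state is a dict: "time_s": time; "qpos": joint angles; "qvel": joint speeds; "effort": joint torques, N m; "ee_pos": TCP position; "ee_rot": TCP orientation; "force": force on the tool from outside, world axes, zero at the start; "torque": the same for the moment, N m; "gripper_width": finger opening in mm; "gripper_force": force on a finger pad.
Only numpy, scipy, OpenCV 4.12 (cv2) and the standard library are available. Lean on these libraries where they do the work, as an engineer would, in place of code of your own. Each camera call takes 0.05 s, during which the arm holds its last target. There are 200 camera calls.

### The job

The catch of the test-tube chest is stiff: knock its pin fully home with the head of the rubber mallet (not with the fingers), then set the mallet gently back down on the bench and let go of it. Then lift the chest's lid by its tab, smoothly, to 50 degrees from shut and finish while still holding it there, at rest, so that a colleague can take tubes out; the lid falls shut if it is let go. Leave the other glassware where it stands.

Things in the scene. Friction and masses are not known exactly. Their poses are not given: they have to be found in the camera images.
- case: Grey steel test-tube chest fixed to the bench: 200 mm deep (its x), 280 mm wide (its y), 120 mm high with its lid shut. Origin: centre of its underside; its front (with tab handle and latch) faces its -x, the lid's hinge runs along its y at the rear (+x) top edge. An aluminium latch housing, 50 (x) by 44 (y) mm and 128 mm high, stands against its front, centred at x -125, y +80 mm. The top of the housing is 8 mm above the shut lid.
- pin_travel (a joint): Travel of the latch's catch pin, m: 0 fully up, 0.014 fully home (end stop). The pin is stiff and sprung (about 6 N to start, 9 N near the end) and stays where it is driven. Driving it home draws back a steel catch that otherwise hooks over the lid's front edge and keeps the lid shut. It may start up to 3 mm down.
- pin_top (a point): Centre of the catch pin's round flat top, 16 mm diameter, vertical steel pin out of the top of the latch housing, 148 mm above the bench when fully up (20 mm proud of the housing), 134 mm (6 mm proud) when home. In the chest's frame at x -130, y +80 mm.
- pin: The catch pin itself (steel, 16 mm diameter), origin at its top centre.
- lid_angle (a joint): Opening angle of the chest's lid, rad: 0 shut, grows as the front edge rises; stop at 1.45. Weight and a spring pull it shut from any angle (about 3 to 4 N at the tab at any angle up to 60 degrees, varying by some 25 percent): it does not stay open by itself.
- hinge (a point): Middle of the lid's hinge axis, which runs along the chest's y: in the chest's frame at x +100, y 0, 108 mm above the bench.
- tab (a point): Grip point of the lid's black tab handle, on the tab's centre line, 22 mm in from its free end. The tab is a flat bar, 26 mm wide (chest's y), 12 mm thick, sticking out 48 mm from the lid's front edge, left open at both sides; this point is 26 mm in front of the lid's front edge, at y -60 mm in the chest's frame, 226 mm from the hinge axis, 114 mm above the bench when shut. Its axes are the lid's: x along the tab towards the hinge, y along the hinge.
- lid: The lid: grey plate 200 by 280 by 12 mm with the tab. Origin on the hinge axis (middle of its lower rear edge); the plate runs to -x.
- mallet: Stubby rubber mallet (about 0.4 kg) standing on its striking face: black rubber head, an upright cylinder 56 mm diameter and 80 mm high; wooden handle 22 mm wide and 26 mm deep, level at half the head's height, from the head towards the mallet's -x, its end 160 mm from the head's axis. Origin: centre of the lower striking face, z up along the head.
- mallet_grip (a point): Place to grip the handle: on its centre line, 52 mm from the head's axis, 40 mm above the bench. The head's top is 40 mm higher than this.
- mallet_head (a point): Centre of the mallet's head, 40 mm above its striking face.
- dish: Bystander: white ceramic bowl, 90 mm across, 50 mm tall. Origin: centre of its underside.
- stopper: Bystander: loose black rubber stopper, 40 mm across, 34 mm tall. Origin: centre of its underside.
- low_beaker: Bystander: small glass beaker, 60 mm across, 50 mm tall. Origin: centre of its underside.
- amber_bottle: Bystander: brown glass bottle, 70 mm across, 160 mm tall. Origin: centre of its underside.
- beaker: Bystander: glass beaker, 84 mm across, 115 mm tall. Origin: centre of its underside.
- flask: Bystander: flat-bottomed glass flask, 104 mm across, 160 mm tall. Origin: centre of its underside.
- jar: Bystander: glass jar with a white cap, 68 mm across, 90 mm tall. Origin: centre of its underside.
Not all that is in view belongs to the job. What is shaped like the mallet but turquoise is not meant.

How it is judged (in metres and radians):
On the way, in this order (a step that is already met when the one before it is completed fails the run):
1. the catch pin is driven fully home (value of joint pin_travel above 0.0115 m), for 0.1 s.
2. the mallet stands or lies on the bench, let go (height (world z) of mallet_head below 0.06 m and linear speed of mallet below 0.05 m/s and not (contact force between mallet and the fingers above 0.1 N) and not (contact force between mallet and the arm above 0.1 N) and value of joint pin_travel above 0.0115 m), for 0.2 s.
3. the lid is held at 50 degrees (value of joint lid_angle between 0.785 and 0.96 rad and (contact force between lid and the fingers above 0.5 N or contact force between lid and the arm above 0.5 N) and contact force between lid and mallet below 0.1 N), for 0.2 s.
At the end, for the whole second after the job is handed in: The robot still holds the lid (over 0.5 N), at rest, 45 to 55 degrees from shut (0.785 to 0.96 rad), nothing else propping it; the pin is home (over 11.5 of 14 mm down); the mallet rests on the bench (head centre below 60 mm), let go and clear of the lid (all of step 2 and all of step 3 and velocity of joint lid_angle between -0.08 and 0.08 rad/s); the arm keeps its last pose, push and grip.
It fails at once if the pin is pushed with the fingers or arm instead of the mallet (contact force between pin and the fingers above 0.5 N or contact force between pin and the arm above 0.5 N).
It fails at once if the lid is let fall shut (velocity of joint lid_angle below -1.5 rad/s).
It fails at once if the mallet is dropped or thrown (linear speed of mallet above 0.9 m/s and contact force between mallet and the fingers below 0.1 N).
It fails at once if another piece of glassware is moved by more than 4 cm or knocked over (distance of any of dish, stopper, low_beaker, amber_bottle, beaker, flask, jar from where it was at the start of the episode above 0.04 m or angle between any of dish, stopper, low_beaker, amber_bottle, beaker, flask, jar's own z axis and vertical above 0.5 rad).
It also fails if it takes over 64 s, if anything falls off the work surface, if the arm or the gripper's body presses on something with over 40 N, if the wrist force passes 120 N, or if a joint passes its speed limit or range.

## Working session

There is one attempt and no reset: what is moved stays moved. The work goes in short steps, Python scripts to look and compute and a tool call to move; the robot and the scene stay as the last step left them, time stands still between calls to the robot, and variables do not carry over. Pictures are saved under pics/ and viewed, at most 10 in all, crops included, and the job is handed in when it is done.

Besides the shell and the picture viewer there is one more tool, called after "Call:" by a JSON object that holds its "name" and its "arguments", one argument or row to a line. send_rows: Moves the arm, as the interface text tells. Shifts and turns lie within -1 to 1; 1 stands for 500 mm of shift or 30 degrees of turn. Its arguments: {"type":"object","properties":{"motion":{"type":"array"},"grip_force":{"type":"number"}},"required":["motion"]}

```bash
mkdir -p pics
cat > h.py <<'E'
import numpy as np, cv2
from workcell import env
def cam(n):
    d=env.grab_frame(n); f=d["frame"].shape[0]/2/np.tan(np.radians(d["vertical_fov"])/2)
    d["K"]=np.array([[f,0,d["cx"]],[0,f,d["cy"]],[0,0,1.]]); d["D"]=np.array([d["k1"],0,0,0.])
    d["R"]=cv2.Rodrigues(np.array(d["rvec"],float))[0]; d["t"]=np.array(d["tvec"],float); return d
def ray(d,uv):
    p=cv2.undistortPoints(np.array([[uv]],float),d["K"],d["D"])[0,0]
    return -d["R"].T@d["t"], d["R"].T@np.array([p[0],p[1],1])
def onz(d,uv,z):
    c,r=ray(d,uv); return c+r*(z-c[2])/r[2]
def tri(d1,u1,d2,u2):
    c1,r1=ray(d1,u1); c2,r2=ray(d2,u2)
    A=np.array([r1,-r2]).T; s=np.linalg.lstsq(A,c2-c1,rcond=None)[0]
    a,b=c1+s[0]*r1,c2+s[1]*r2; return (a+b)/2,np.linalg.norm(a-b)
def proj(d,P): return cv2.projectPoints(np.array(P,float).reshape(-1,1,3),np.array(d["rvec"],float),d["t"],d["K"],d["D"])[0][:,0]
def save(d,name,crop=None,s=1):
    im=d["frame"][:,:,::-1]
    if crop: x0,y0,x1,y1=crop; im=im[y0:y1,x0:x1]
    cv2.imwrite("pics/"+name,cv2.resize(im,None,fx=s,fy=s,interpolation=cv2.INTER_CUBIC))
E
python3 - <<'E'
from h import *
import pickle
for n in("top","side"):
    d=cam(n); save(d,n+"0.png",s=1.5); pickle.dump(d,open(n+"0.pkl","wb")); print(n,d["K"],d["k1"],-d["R"].T@d["t"])
print(env.state(), env.grasp_offset)
E
```

```text
top [[496.24699154   0.         256.55873913]
 [  0.         496.24699154 193.03125342]
 [  0.           0.           1.        ]] -0.10138300171901415 [ 372.98158363   15.60368574 1419.15623069]
side [[398.52253418   0.         249.30726745]
 [  0.         398.52253418 191.87329955]
 [  0.           0.           1.        ]] -0.0601753993373099 [-180.99369022  806.81320333  811.59431331]
{'time_s': 0.1, 'qpos': array([-7.36818955e+01,  1.83479814e+01,  8.96986947e+01,  3.24912273e-04,
        7.20425107e+01, -1.14637375e+00]), 'qvel': array([ 0.03100323, -0.03686078, -0.1023593 ,  0.03636512,  0.04051587,
       -0.02294516]), 'effort': array([ 2.90507487e-04, -4.13332558e+01, -2.32508701e+01,  7.28284079e-02,
        4.21191263e-02, -5.82804614e-05]), 'ee_pos': array([ 172.42786065, -548.02972216,  182.90923247]), 'ee_rot': array([-1.79910837e+02, -2.09319545e-03,  1.74643762e+01]), 'force': array([-0.41312922, -0.53012776,  0.18685259]), 'torque': array([ 0.02085902,  0.03804051, -0.01780568]), 'gripper_force': 0.0, 'gripper_width': 91.00484050176753} 18.8
```

View pics/top0.png

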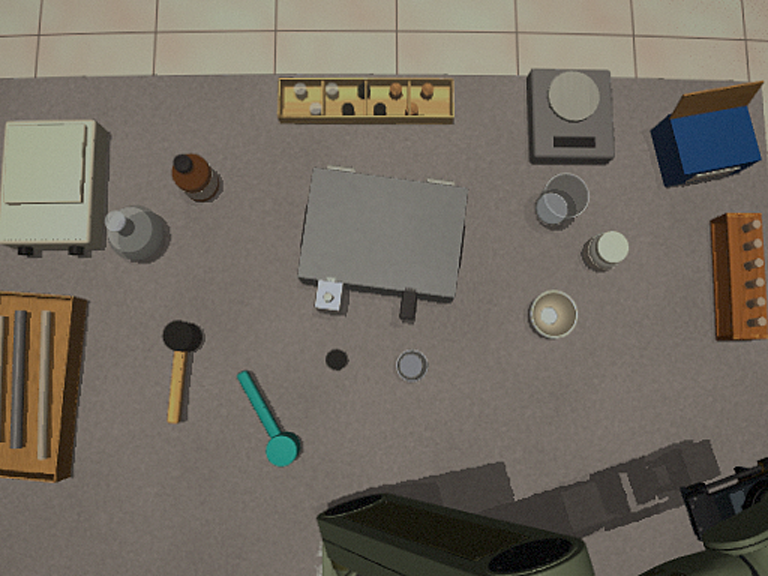

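View pics/side0.png

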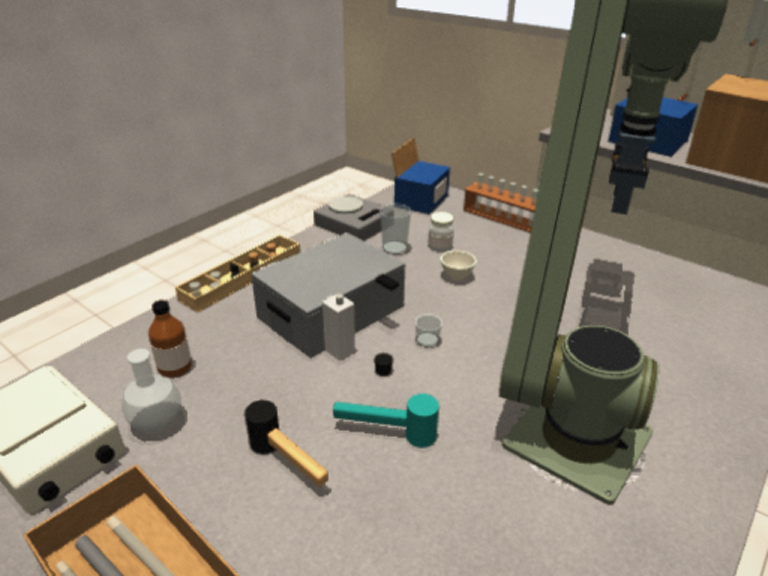

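The full frames are saved at 1.5x scale. In the top view they show:
- **Mallet candidates:** the black-headed mallet with a wooden handle at (183,335), and the turquoise one at (283,448). The stopper at (336,358) is also black, but it's too small. I choose the black head with the wooden handle.
- **Chest:** the pin is at (328,297) and the tab at (408,305).

In the side view the mallet head is at (262,425), the pin at (339,298) and the tab at (388,282).

```bash
cat > m.py <<'E'
from h import *
import pickle
T=pickle.load(open("top0.pkl","rb"));S=pickle.load(open("side0.pkl","rb"))
def blob(d,mask,box):
    x0,y0,x1,y1=[int(v/1.5) for v in box]; m=np.zeros(mask.shape,np.uint8); m[y0:y1,x0:x1]=mask[y0:y1,x0:x1]
    n,l,s,c=cv2.connectedComponentsWithStats(m); i=1+np.argmax(s[1:,4]); return (l==i).astype(np.uint8),c[i],s[i]
def hsv(d): return cv2.cvtColor(d["frame"],cv2.COLOR_RGB2HSV)
def wood(d,b): h=hsv(d); return blob(d,((h[:,:,0]>8)&(h[:,:,0]<30)&(h[:,:,1]>110)&(h[:,:,2]>80)).astype(np.uint8),b)
def dark(d,b,v=45): return blob(d,(hsv(d)[:,:,2]<v).astype(np.uint8),b)
wt,ws=wood(T,(140,340,210,440)),wood(S,(260,420,340,490))
ht,hs=dark(T,(150,310,215,360)),dark(S,(235,395,285,460))
tt,ts=dark(T,(390,285,425,330)),dark(S,(370,270,405,295))
for n,a,b in(("handle",wt,ws),("head",ht,hs),("tab",tt,ts)): print(n,a[1],a[2],b[1],b[2],tri(T,a[1],S,b[1]))
ys,xs=np.nonzero(wt[0]); P=np.array([onz(T,(x,y),50)[:2] for x,y in zip(xs,ys)])
r=cv2.minAreaRect(P.astype(np.float32)); print("handle rect z50",r)
pc=cv2.fitLine(P.astype(np.float32),cv2.DIST_L2,0,.01,.01).ravel(); print("dir",pc,np.degrees(np.arctan2(pc[1],pc[0])))
print("pin",tri(T,np.array([328,297])/1.5,S,np.array([339,298])/1.5), onz(T,np.array([328,297])/1.5,147))
C=[onz(T,np.array(c)/1.5,120) for c in((314,168),(467,186),(454,298),(300,279))]; print(np.round(C,1))
ys,xs=np.nonzero(tt[0]); print("tab rect",cv2.minAreaRect(np.array([onz(T,(x,y),120)[:2] for x,y in zip(xs,ys)]).astype(np.float32)))
a=T["frame"][190:300,90:210,::-1]; b=T["frame"][180:230,190:300,::-1]
a=cv2.resize(a,(480,440),interpolation=2); b=cv2.resize(b,(440//1,200),interpolation=2); o=np.zeros((440,800,3),np.uint8); 
o[:,:360]=a[:,:360]; o[:200,360:800]=b
c=S["frame"][185:230,190:280,::-1]; o[200:420,360:800]=cv2.resize(c,(440,220),interpolation=2); cv2.imwrite("pics/crop.png",o)
E
python3 m.py
```

```text
handle [117.1890411 257.4630137] [112 234  12  48 365] [197.72505092 304.00407332] [178 285  40  39 491] (array([335.72032228, 369.94471302,  45.18154468]), np.float64(3.3648694025729866))
head [121.35885167 223.94019139] [109 214  26  21 418] [173.64498141 283.19516729] [164 268  21  35 538] (array([429.75518295, 360.91627213,  47.77158207]), np.float64(1.0900339248119228))
tab [277.44444444 200.33333333] [276 196   7  13  18] [257.95614035 188.1754386 ] [250 183  17  11 114] (array([489.34419819, -68.28855931, 103.98508849]), np.float64(0.32632892740556957))
handle rect z50 ((337.1197814941406, 369.8057861328125), (21.323989868164062, 130.40225219726562), 85.18449401855469)
dir [ 9.9625462e-01 -8.6467981e-02  3.3717267e+02  3.6986026e+02] -4.960445
pin (array([491.7613504 ,  85.58221563, 142.1488396 ]), np.float64(1.1159421026749734)) [491.74638093  85.66595791 147.        ]
[[ 725.9  113.4  120. ]
 [ 693.4 -160.4  120. ]
 [ 492.1 -134.   120. ]
 [ 526.1  136.4  120. ]]
tab rect ((486.07421875, -66.18882751464844), (11.772607803344727, 35.493953704833984), 63.06419372558594)
```

View pics/crop.png

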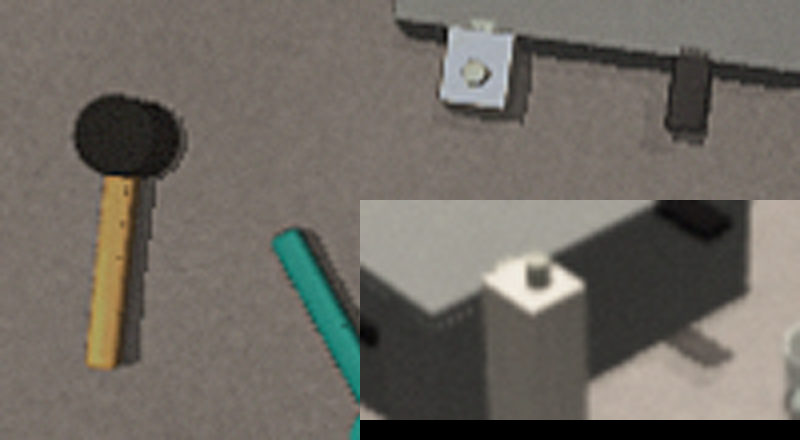

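The crop confirms the choice: black head at crop (115,135) with the wooden handle running down to (103,365). The round pin is at (475,72) on the housing and the tab is at (690,95). The two-view results put the mallet axis at about (430,361), the grip at (379,366), the pin at (491,85) and the chest yaw at about -7°. I'll head there now.

Call:
{"name": "send_rows", "arguments": {
  "motion": [
    {"tx": 0.073,"ty": -0.06,"tz": -0.02,"gripper": -1},
    {"tx": 0.073,"ty": -0.06,"tz": -0.02,"gripper": -1},
    {"tx": 0.073,"ty": -0.06,"tz": -0.02,"gripper": -1},
    {"tx": 0.073,"ty": -0.06,"tz": -0.02,"gripper": -1},
    {"tx": 0.073,"ty": -0.06,"tz": -0.02,"gripper": -1},
    {"tx": 0.073,"ty": -0.06,"tz": -0.02,"gripper": -1},
    {"tx": 0.073,"ty": -0.06,"tz": -0.02,"gripper": -1},
    {"tx": 0.073,"ty": -0.06,"tz": -0.02,"gripper": -1},
    {"tx": 0.073,"ty": -0.06,"tz": -0.02,"gripper": -1},
    {"tx": 0.073,"ty": -0.06,"tz": -0.02,"gripper": -1}
  ]
}}

```text
invalid input at $.motion[0]: expected keys tx, ty, tz, rx, ry, rz, gripper
```

Call:
{"name": "send_rows", "arguments": {
  "motion": [
    {"tx": 0.021,"ty": -0.102,"tz": 0,"gripper": -1},
    {"tx": 0.021,"ty": -0.102,"tz": 0,"gripper": -1},
    {"tx": 0.021,"ty": -0.102,"tz": 0,"gripper": -1},
    {"tx": 0.021,"ty": -0.102,"tz": 0,"gripper": -1},
    {"tx": 0.021,"ty": -0.102,"tz": 0,"gripper": -1},
    {"tx": 0.021,"ty": -0.102,"tz": 0,"gripper": -1},
    {"tx": 0.021,"ty": -0.102,"tz": 0.01,"gripper": -1},
    {"tx": 0.021,"ty": -0.102,"tz": 0.02,"gripper": -1},
    {"tx": 0.021,"ty": -0.102,"tz": 0.02,"gripper": -1},
    {"tx": 0.021,"ty": -0.102,"tz": 0.02,"gripper": -1}
  ]
}}

```text
invalid input at $.motion[0]: expected keys tx, ty, tz, rx, ry, rz, gripper
```

Call:
{"name": "send_rows", "arguments": {
  "motion": [
    {"rz": -0.33},
    {"rz": -0.33},
    {"rz": -0.33},
    {"rz": -0.33},
    {"rz": -0.33},
    {"rz": -0.33},
    {"rz": -0.33},
    {"rz": -0.33}
  ]
}}

```text
invalid input at $.motion[0]: expected keys tx, ty, tz, rx, ry, rz, gripper
```

Call:
{"name": "send_rows", "arguments": {
  "motion": [
    {"rz": -0.33},
    {"rz": -0.33},
    {"rz": -0.33},
    {"rz": -0.33},
    {"rz": -0.33},
    {"rz": -0.33},
    {"rz": -0.33},
    {"rz": -0.3},
    {"rz": 0}
  ]
}}

```text
invalid input at $.motion[0]: expected keys tx, ty, tz, rx, ry, rz, gripper
```

Call:
{"name": "send_rows", "arguments": {
  "motion": [
    {"tx": 0.073,"ty": -0.06,"tz": -0.02,"rx": 0,"ry": 0,"rz": 0,"gripper": -1},
    {"tx": 0.073,"ty": -0.06,"tz": -0.02,"rx": 0,"ry": 0,"rz": 0,"gripper": -1},
    {"tx": 0.073,"ty": -0.06,"tz": -0.02,"rx": 0,"ry": 0,"rz": 0,"gripper": -1},
    {"tx": 0.073,"ty": -0.06,"tz": -0.02,"rx": 0,"ry": 0,"rz": 0,"gripper": -1},
    {"tx": 0.073,"ty": -0.06,"tz": -0.02,"rx": 0,"ry": 0,"rz": 0,"gripper": -1},
    {"tx": 0.073,"ty": -0.06,"tz": -0.02,"rx": 0,"ry": 0,"rz": 0,"gripper": -1},
    {"tx": 0.073,"ty": -0.06,"tz": -0.02,"rx": 0,"ry": 0,"rz": 0,"gripper": -1},
    {"tx": 0.073,"ty": -0.06,"tz": -0.02,"rx": 0,"ry": 0,"rz": 0,"gripper": -1},
    {"tx": 0.073,"ty": -0.06,"tz": -0.02,"rx": 0,"ry": 0,"rz": 0,"gripper": -1},
    {"tx": 0.073,"ty": -0.06,"tz": -0.02,"rx": 0,"ry": 0,"rz": 0,"gripper": -1}
  ]
}}

```text
time_s: 1.35
ee_pos: [431.1, -151.3, 283.7]
ee_rot: [-180.0, 0.0, 17.5]
force: [-0.4, -1.3, -0.3]
gripper_width: 91.1
gripper_force: 0.0
```

Call:
{"name": "send_rows", "arguments": {
  "motion": [
    {"tx": 0.021,"ty": -0.102,"tz": 0,"rx": 0,"ry": 0,"rz": 0,"gripper": -1},
    {"tx": 0.021,"ty": -0.102,"tz": 0,"rx": 0,"ry": 0,"rz": 0,"gripper": -1},
    {"tx": 0.021,"ty": -0.102,"tz": 0,"rx": 0,"ry": 0,"rz": 0,"gripper": -1},
    {"tx": 0.021,"ty": -0.102,"tz": 0,"rx": 0,"ry": 0,"rz": 0,"gripper": -1},
    {"tx": 0.021,"ty": -0.102,"tz": 0,"rx": 0,"ry": 0,"rz": 0,"gripper": -1},
    {"tx": 0.021,"ty": -0.102,"tz": 0,"rx": 0,"ry": 0,"rz": 0,"gripper": -1},
    {"tx": 0.021,"ty": -0.102,"tz": 0,"rx": 0,"ry": 0,"rz": 0,"gripper": -1},
    {"tx": 0.021,"ty": -0.102,"tz": 0,"rx": 0,"ry": 0,"rz": 0,"gripper": -1},
    {"tx": 0.021,"ty": -0.102,"tz": 0,"rx": 0,"ry": 0,"rz": 0,"gripper": -1},
    {"tx": 0.021,"ty": -0.102,"tz": 0,"rx": 0,"ry": 0,"rz": 0,"gripper": -1}
  ]
}}

```text
time_s: 2.6
ee_pos: [377.2, 366.8, 283.2]
ee_rot: [180.0, 0.0, 17.5]
force: [0.3, -0.5, 0.1]
gripper_width: 91.7
gripper_force: 0.0
```

Call:
{"name": "send_rows", "arguments": {
  "motion": [
    {"tx": 0,"ty": 0,"tz": 0.02,"rx": 0,"ry": 0,"rz": -0.33,"gripper": -1},
    {"tx": 0,"ty": 0,"tz": 0.02,"rx": 0,"ry": 0,"rz": -0.33,"gripper": -1},
    {"tx": 0,"ty": 0,"tz": 0.02,"rx": 0,"ry": 0,"rz": -0.33,"gripper": -1},
    {"tx": 0,"ty": 0,"tz": 0.02,"rx": 0,"ry": 0,"rz": -0.33,"gripper": -1},
    {"tx": 0,"ty": 0,"tz": 0.02,"rx": 0,"ry": 0,"rz": -0.33,"gripper": -1},
    {"tx": 0,"ty": 0,"tz": 0.02,"rx": 0,"ry": 0,"rz": -0.33,"gripper": -1},
    {"tx": 0,"ty": 0,"tz": 0.02,"rx": 0,"ry": 0,"rz": -0.33,"gripper": -1},
    {"tx": 0,"ty": 0,"tz": 0.02,"rx": 0,"ry": 0,"rz": -0.33,"gripper": -1}
  ]
}}

```text
time_s: 3.6
ee_pos: [377.6, 364.9, 202.8]
ee_rot: [-180.0, 0.0, 97.0]
force: [0.9, 0.4, 0.2]
gripper_width: 90.9
gripper_force: 0.0
```

Call:
{"name": "send_rows", "arguments": {
  "motion": [
    {"tx": 0,"ty": 0,"tz": 0,"rx": 0,"ry": 0,"rz": -0.33,"gripper": -1},
    {"tx": 0,"ty": 0,"tz": 0,"rx": 0,"ry": 0,"rz": -0.33,"gripper": -1},
    {"tx": 0,"ty": 0,"tz": 0,"rx": 0,"ry": 0,"rz": -0.33,"gripper": -1},
    {"tx": 0,"ty": 0,"tz": 0,"rx": 0,"ry": 0,"rz": -0.33,"gripper": -1},
    {"tx": 0,"ty": 0,"tz": 0,"rx": 0,"ry": 0,"rz": -0.33,"gripper": -1},
    {"tx": 0,"ty": 0,"tz": 0,"rx": 0,"ry": 0,"rz": -0.33,"gripper": -1},
    {"tx": 0,"ty": 0,"tz": 0,"rx": 0,"ry": 0,"rz": -0.33,"gripper": -1},
    {"tx": 0,"ty": 0,"tz": 0,"rx": 0,"ry": 0,"rz": -0.3,"gripper": -1},
    {"tx": 0,"ty": 0,"tz": 0,"rx": 0,"ry": 0,"rz": 0,"gripper": -1}
  ]
}}

```text
time_s: 4.72
ee_pos: [377.6, 365.0, 203.2]
ee_rot: [-180.0, -0.0, 174.9]
force: [-0.0, -0.6, 0.2]
gripper_width: 91.1
gripper_force: 0.0
```

Call:
{"name": "send_rows", "arguments": {
  "motion": [
    {"tx": 0,"ty": 0,"tz": 0.05,"rx": 0,"ry": 0,"rz": 0,"gripper": -1},
    {"tx": 0,"ty": 0,"tz": 0.06,"rx": 0,"ry": 0,"rz": 0,"gripper": -1},
    {"tx": 0,"ty": 0,"tz": 0.06,"rx": 0,"ry": 0,"rz": 0,"gripper": -1},
    {"tx": 0,"ty": 0,"tz": 0.05,"rx": 0,"ry": 0,"rz": 0,"gripper": -1},
    {"tx": 0,"ty": 0,"tz": 0.05,"rx": 0,"ry": 0,"rz": 0,"gripper": -1},
    {"tx": 0,"ty": 0,"tz": 0.04,"rx": 0,"ry": 0,"rz": 0,"gripper": -1},
    {"tx": 0,"ty": 0,"tz": 0.03,"rx": 0,"ry": 0,"rz": 0,"gripper": -1},
    {"tx": 0,"ty": 0,"tz": 0.024,"rx": 0,"ry": 0,"rz": 0,"gripper": -1},
    {"tx": 0,"ty": 0,"tz": 0,"rx": 0,"ry": 0,"rz": 0,"gripper": -1}
  ]
}}

```text
time_s: 5.85
ee_pos: [377.5, 364.9, 20.9]
ee_rot: [-179.9, -0.1, 174.9]
force: [0.0, -0.5, 0.1]
gripper_width: 91.3
gripper_force: 0.0
```

Call:
{"name": "send_rows", "arguments": {
  "motion": [
    {"tx": 0,"ty": 0,"tz": 0,"rx": 0,"ry": 0,"rz": 0,"gripper": 1},
    {"tx": 0,"ty": 0,"tz": 0,"rx": 0,"ry": 0,"rz": 0,"gripper": 1},
    {"tx": 0,"ty": 0,"tz": 0,"rx": 0,"ry": 0,"rz": 0,"gripper": 1},
    {"tx": 0,"ty": 0,"tz": 0,"rx": 0,"ry": 0,"rz": 0,"gripper": 1},
    {"tx": 0,"ty": 0,"tz": 0,"rx": 0,"ry": 0,"rz": 0,"gripper": 1},
    {"tx": 0,"ty": 0,"tz": 0,"rx": 0,"ry": 0,"rz": 0,"gripper": 1},
    {"tx": 0,"ty": 0,"tz": 0,"rx": 0,"ry": 0,"rz": 0,"gripper": 1}
  ],
  "grip_force": 55
}}

```text
time_s: 6.72
ee_pos: [377.8, 365.2, 21.6]
ee_rot: [-180.0, -0.0, 175.0]
force: [-0.5, -0.1, -0.5]
gripper_width: 24.3
gripper_force: 0.0
```

Call:
{"name": "send_rows", "arguments": {
  "motion": [
    {"tx": 0,"ty": 0,"tz": -0.02,"rx": 0,"ry": 0,"rz": 0,"gripper": 1},
    {"tx": 0,"ty": 0,"tz": -0.04,"rx": 0,"ry": 0,"rz": 0,"gripper": 1},
    {"tx": 0,"ty": 0,"tz": -0.05,"rx": 0,"ry": 0,"rz": 0,"gripper": 1},
    {"tx": 0,"ty": 0,"tz": -0.06,"rx": 0,"ry": 0,"rz": 0,"gripper": 1},
    {"tx": 0,"ty": 0,"tz": -0.06,"rx": 0,"ry": 0,"rz": 0,"gripper": 1},
    {"tx": 0,"ty": 0,"tz": -0.06,"rx": 0,"ry": 0,"rz": 0,"gripper": 1},
    {"tx": 0,"ty": 0,"tz": -0.05,"rx": 0,"ry": 0,"rz": 0,"gripper": 1},
    {"tx": 0,"ty": 0,"tz": -0.04,"rx": 0,"ry": 0,"rz": 0,"gripper": 1},
    {"tx": 0,"ty": 0,"tz": -0.02,"rx": 0,"ry": 0,"rz": 0,"gripper": 1},
    {"tx": 0,"ty": 0,"tz": 0,"rx": 0,"ry": 0,"rz": 0,"gripper": 1}
  ]
}}

```text
time_s: 7.98
ee_pos: [378.0, 365.3, 222.2]
ee_rot: [179.9, 0.1, 175.0]
force: [-1.3, 0.0, -0.3]
gripper_width: 0.6
gripper_force: 0.0
```

The fingers were still closing when the lift began, so the grasp was missed. Checking the mallet.

Run:
```python
from h import *
d=cam("top"); s=cam("side")
a=cv2.resize(d["frame"][180:310,60:230,::-1],(400,306)); b=cv2.resize(s["frame"][180:340,120:290,::-1],(400,376)); o=np.zeros((376,800,3),np.uint8); o[:306,:400]=a;o[:,400:]=b
cv2.imwrite("pics/miss.png",o)
```

```text
(no output)
```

View pics/miss.png

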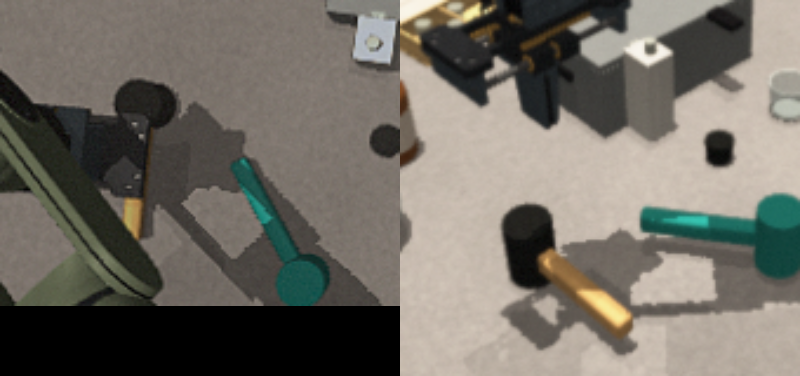

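The mallet still stands, with its head at (530,245) in the side half of the picture and its handle end at (625,325). I'll check whether it shifted using the same side-view blobs.

```bash
cat > chk.py <<'E'
import io,contextlib
with contextlib.redirect_stdout(io.StringIO()): from m import *
s=cam("side")
a=dark(s,(235,395,285,460)); b=wood(s,(260,420,340,490))
print("head",a[1],a[2],"was",hs[1]); print("handle",b[1],b[2],"was",ws[1],ws[2])
for u in (hs[1],a[1]): print("head z47",onz(s,u,47.8))
for u in (ws[1],b[1]): print("handle z45",onz(s,u,45.2))
E
python3 chk.py
```

```text
head [173.84180791 283.44067797] [164 268  21  35 531] was [173.64498141 283.19516729]
handle [197.64421053 303.73052632] [179 286  40  38 475] was [197.72505092 304.00407332] [178 285  40  39 491]
head z47 [430.21326766 361.23016559  47.8       ]
head z47 [429.16914688 361.4895591   47.8       ]
handle z45 [334.27028705 369.02270228  45.2       ]
handle z45 [335.04147501 368.53451398  45.2       ]
```

The mallet hasn't moved. I'll retry, allowing enough time for the fingers to close.

Call:
{"name": "send_rows", "arguments": {
  "motion": [
    {"tx": 0,"ty": 0,"tz": 0.02,"rx": 0,"ry": 0,"rz": 0,"gripper": -0.3},
    {"tx": 0,"ty": 0,"tz": 0.03,"rx": 0,"ry": 0,"rz": 0,"gripper": -0.3},
    {"tx": 0,"ty": 0,"tz": 0.04,"rx": 0,"ry": 0,"rz": 0,"gripper": -0.3},
    {"tx": 0,"ty": 0,"tz": 0.03,"rx": 0,"ry": 0,"rz": 0,"gripper": -0.3},
    {"tx": 0,"ty": 0,"tz": 0.02,"rx": 0,"ry": 0,"rz": 0,"gripper": -0.3},
    {"tx": 0,"ty": 0,"tz": 0.02,"rx": 0,"ry": 0,"rz": 0,"gripper": -0.3},
    {"tx": 0,"ty": 0,"tz": 0.01,"rx": 0,"ry": 0,"rz": 0,"gripper": -0.3},
    {"tx": 0,"ty": 0,"tz": 0,"rx": 0,"ry": 0,"rz": 0,"gripper": -0.3}
  ]
}}

```text
time_s: 9.12
ee_pos: [377.8, 365.2, 136.5]
ee_rot: [-180.0, -0.0, 175.0]
force: [-0.1, -0.2, -0.2]
gripper_width: 59.6
gripper_force: 0.0
```

Call:
{"name": "send_rows", "arguments": {
  "motion": [
    {"tx": 0,"ty": 0,"tz": 0.04,"rx": 0,"ry": 0,"rz": 0,"gripper": -0.3},
    {"tx": 0,"ty": 0,"tz": 0.06,"rx": 0,"ry": 0,"rz": 0,"gripper": -0.3},
    {"tx": 0,"ty": 0,"tz": 0.06,"rx": 0,"ry": 0,"rz": 0,"gripper": -0.3},
    {"tx": 0,"ty": 0,"tz": 0.04,"rx": 0,"ry": 0,"rz": 0,"gripper": -0.3},
    {"tx": 0,"ty": 0,"tz": 0.03,"rx": 0,"ry": 0,"rz": 0,"gripper": -0.3},
    {"tx": 0,"ty": 0,"tz": 0,"rx": 0,"ry": 0,"rz": 0,"gripper": -0.3}
  ]
}}

```text
time_s: 9.88
ee_pos: [377.5, 364.9, 21.0]
ee_rot: [-179.9, -0.1, 175.0]
force: [0.0, 0.0, -0.8]
gripper_width: 59.3
gripper_force: 0.0
```

Call:
{"name": "send_rows", "arguments": {
  "motion": [
    {"tx": 0,"ty": 0,"tz": 0,"rx": 0,"ry": 0,"rz": 0,"gripper": 1},
    {"tx": 0,"ty": 0,"tz": 0,"rx": 0,"ry": 0,"rz": 0,"gripper": 1},
    {"tx": 0,"ty": 0,"tz": 0,"rx": 0,"ry": 0,"rz": 0,"gripper": 1},
    {"tx": 0,"ty": 0,"tz": 0,"rx": 0,"ry": 0,"rz": 0,"gripper": 1},
    {"tx": 0,"ty": 0,"tz": 0,"rx": 0,"ry": 0,"rz": 0,"gripper": 1},
    {"tx": 0,"ty": 0,"tz": 0,"rx": 0,"ry": 0,"rz": 0,"gripper": 1},
    {"tx": 0,"ty": 0,"tz": 0,"rx": 0,"ry": 0,"rz": 0,"gripper": 1},
    {"tx": 0,"ty": 0,"tz": 0,"rx": 0,"ry": 0,"rz": 0,"gripper": 1}
  ],
  "grip_force": 55
}}

```text
time_s: 10.88
ee_pos: [377.2, 364.2, 22.5]
ee_rot: [-179.9, -0.0, 175.0]
force: [-2.3, -3.5, 9.6]
gripper_width: 0.3
gripper_force: 4.7
```

Run:
```python
from h import *
d=cam("top"); s=cam("side")
a=cv2.resize(d["frame"][180:310,60:230,::-1],(400,306)); b=cv2.resize(s["frame"][230:350,140:260,::-1],(400,400)); o=np.zeros((400,800,3),np.uint8); o[:306,:400]=a;o[:,400:]=b
cv2.imwrite("pics/miss2.png",o)
print(proj(s,[env.state()["ee_pos"]]), (proj(s,[env.state()["ee_pos"]])-[140,230])*400/120+[400,0], env.state())
```

```text
[[187.79006153 300.54145682]] [[559.3002051  235.13818939]] {'time_s': 10.975, 'qpos': array([ 4.27638102e+01,  2.29629567e+01,  1.08840769e+02, -5.41537593e-02,
        4.83025809e+01, -4.21780970e+01]), 'qvel': array([-0.04791274,  0.04770671, -0.09549498,  0.0332682 , -0.03080635,
       -0.04600962]), 'effort': array([  0.40811333, -35.26605248, -17.33217716,   0.2589171 ,
        -1.24697562,  -0.05460001]), 'ee_pos': array([377.25070332, 364.20802789,  22.49372278]), 'ee_rot': array([-1.79894106e+02, -4.14714920e-02,  1.74977929e+02]), 'force': array([-2.84755678, -3.11642055,  9.13677879]), 'torque': array([-0.60969128,  0.23597251,  0.00690803]), 'gripper_force': 4.6491432140464894, 'gripper_width': 0.3629849537537392}
```

View pics/miss2.png

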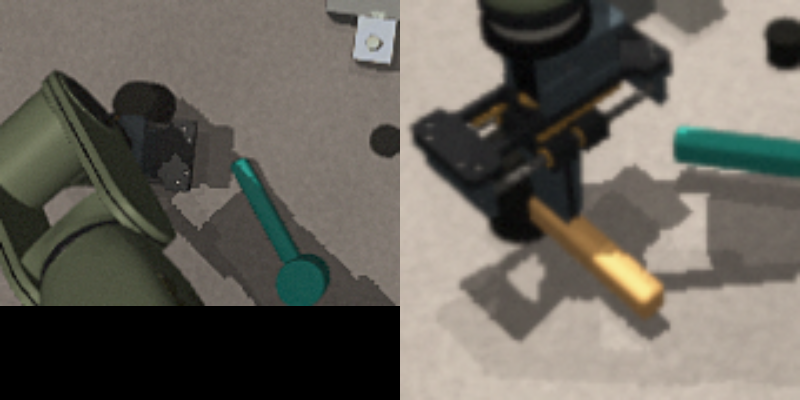

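The side half shows a finger at (560,190) behind the handle, and the other finger isn't clear. I need a brightened zoom, since the measured width doesn't match what I see.

Run:
```python
from h import *
s=cam("side"); e=env.state()["ee_pos"]
c=s["frame"][255:325,150:240,::-1].astype(float); c=np.clip(255*(c/255)**.45,0,255).astype(np.uint8)
o=cv2.resize(c,(771,600),interpolation=cv2.INTER_CUBIC)
P=[[e[0]+dx,e[1]+dy,e[2]] for dx in(-16,16) for dy in(-12,12)]
for p in proj(s,P): cv2.circle(o,tuple(int(v) for v in (p-[150,255]+.5)*600/70),5,(0,0,255),1)
for p in proj(s,[[377.5,366,40],[430,361.5,0],[430,361.5,80]]): cv2.circle(o,tuple(int(v) for v in (p-[150,255]+.5)*600/70),5,(0,255,0),1)
cv2.imwrite("pics/z.png",o)
```

```text
(no output)
```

View pics/z.png

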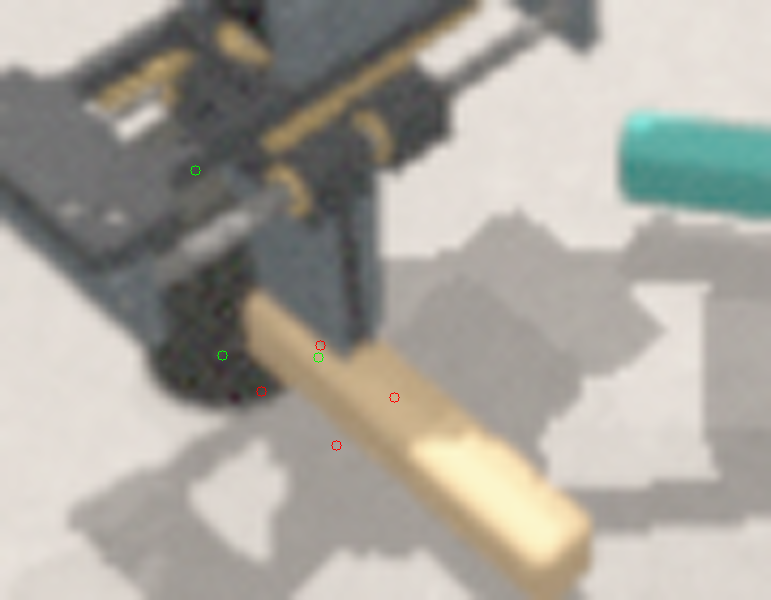

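The zoom shows the finger tips ending at about (325,345), at or on the handle top. My projected tip (red) is near (330,395), so the arm's real tip may not match what is reported. I'll check this against the starting side image.

Run:
```python
from h import *
import pickle
S=pickle.load(open("side0.pkl","rb"))
y=np.radians(17.46); ty=np.array([np.sin(y),-np.cos(y),0])
e=np.array([172.4,-548,182.9])
for k in(-52,0,52): print(k,proj(S,[e+k*ty])*1.5)
c=S["frame"][95:150,395:440]; print(c.mean(2).astype(int)[::3,::2])
s=cam("side"); print(env.state()["force"],env.state()["gripper_width"])
# tip silhouette of the fingers in the first side frame
m=(cv2.cvtColor(S["frame"],cv2.COLOR_RGB2HSV)[:,:,2]<70); ys,xs=np.nonzero(m[95:150,400:440]); 
for r in range(110,148,2):
    q=np.nonzero(m[r,395:445])[0]; print(r, (q.min()+395,q.max()+395) if len(q) else None)
```

```text
-52 [[614.70979178 225.54401834]]
0 [[615.76290159 216.27793028]]
52 [[616.74988205 207.5358386 ]]
[[ 78  74  71 164 166 153 119  76  36  33  34  33  32  34  30  29  30  31
   33  31  33  32  29]
 [ 79  59  60 107 128 145 159 129  21  17  33  36  30  33  33  32  31  33
   37  28  32  32  29]
 [ 78  40  56  57  57  59  57  35  24  27  29  31  31  34  34  29  32  29
   53 106  67  51  34]
 [ 78  47  79  76  70  59  53  46  54  37  34  31  30  31  34  32  30  25
   99 161 164 164 163]
 [ 55  71  88  87  89  88  77  37  36  33  35  32  31  33  30  34  34  45
   49  59  60  76 107]
 [ 46  82  87  91  89  89  76  22  49  37  44  37  36  37  37  35  33  35
   54  59  55  58  58]
 [ 45  86  90  89  91  87  44  19  13  16  17  18  19  24  31  27  31  62
   39  87  80  73  67]
 [ 65  85  86  89  86  82  33  32  30  33  31  29  26  26  24  23  19  15
   27  90  89  91  88]
 [ 82  91  87  88  88  83  32  31  26  28  30  28  29  29  30  28  29  31
   68  88  90  88  90]
 [ 89  87  89  87  87  86  53  42  31  29  30  29  28  29  32  30  29  36
   88  88  90  88  89]
 [ 90  88  87  88  86  86  87  
[... 812 characters left out ...]
94  95
   96  97  94  95  98]]
[-1.92224447 -4.00444531  9.96361091] 0.0982520772350209
110 (np.int64(395), np.int64(444))
112 (np.int64(395), np.int64(444))
114 (np.int64(395), np.int64(444))
116 (np.int64(406), np.int64(431))
118 (np.int64(406), np.int64(431))
120 (np.int64(406), np.int64(430))
122 (np.int64(407), np.int64(429))
124 (np.int64(410), np.int64(429))
126 (np.int64(410), np.int64(421))
128 (np.int64(409), np.int64(421))
130 (np.int64(409), np.int64(420))
132 (np.int64(409), np.int64(420))
134 (np.int64(409), np.int64(419))
136 (np.int64(408), np.int64(419))
138 (np.int64(408), np.int64(418))
140 (np.int64(407), np.int64(418))
142 (np.int64(414), np.int64(417))
144 None
146 None
```

Run:
```python
from h import *
s=cam("side"); e=env.state()["ee_pos"]
for dz in(20,31):
  for dx in(-16,16):
    for dy in(-13.5,13.5): print(dz,dx,dy,((proj(s,[e+[dx,dy,dz]])[0]-[150,255]+.5)*600/70).round())
```

```text
20 -16 -13.5 [393. 348.]
20 -16 13.5 [327. 402.]
20 16 -13.5 [318. 296.]
20 16 13.5 [251. 349.]
31 -16 -13.5 [390. 322.]
31 -16 13.5 [324. 376.]
31 16 -13.5 [315. 271.]
31 16 13.5 [248. 323.]
```

Call:
{"name": "send_rows", "arguments": {
  "motion": [
    {"tx": 0,"ty": 0,"tz": -0.04,"rx": 0,"ry": 0,"rz": 0,"gripper": 1},
    {"tx": 0,"ty": 0,"tz": -0.06,"rx": 0,"ry": 0,"rz": 0,"gripper": 1},
    {"tx": 0,"ty": 0,"tz": -0.1,"rx": 0,"ry": 0,"rz": 0,"gripper": 1},
    {"tx": 0,"ty": 0,"tz": -0.1,"rx": 0,"ry": 0.33,"rz": 0,"gripper": 1},
    {"tx": 0,"ty": 0,"tz": 0,"rx": 0,"ry": 0.33,"rz": 0,"gripper": 1},
    {"tx": 0,"ty": 0,"tz": 0,"rx": 0,"ry": 0.33,"rz": 0,"gripper": 1},
    {"tx": 0,"ty": 0,"tz": 0,"rx": 0,"ry": 0.33,"rz": 0,"gripper": 1},
    {"tx": 0,"ty": 0,"tz": 0,"rx": 0,"ry": 0.33,"rz": 0,"gripper": 1},
    {"tx": 0,"ty": 0,"tz": 0,"rx": 0,"ry": 0,"rz": 0,"gripper": 1}
  ]
}}

```text
time_s: 12.25
ee_pos: [378.9, 364.1, 167.4]
ee_rot: [-179.6, -49.8, 174.5]
force: [0.4, -0.8, -0.6]
gripper_width: 0.4
gripper_force: 0.0
```

Run:
```python
from h import *
from scipy.spatial.transform import Rotation as Ro
st=env.state(); e=st["ee_pos"]; R=Ro.from_euler("xyz",st["ee_rot"],degrees=True).as_matrix()
o=np.zeros((400,800,3),np.uint8)
for i,n in enumerate(("top","side")):
    d=cam(n); p=proj(d,[e])[0]; x,y=(p-30).astype(int); x=max(x,0);y=max(y,0)
    c=cv2.resize(d["frame"][y:y+60,x:x+60,::-1],(400,400),interpolation=2).astype(float); c=(255*np.clip(c/255,0,1)**.5).astype(np.uint8)
    for k in(0,-30):
        q=(proj(d,[e+R[:,2]*k])[0]-[x,y]+.5)*400/60; cv2.circle(c,tuple(int(v) for v in q),5,(0,0,255),1)
    o[:,i*400:i*400+400]=c; print(n,x,y,p)
cv2.imwrite("pics/tip.png",o)
```

```text
top 77 211 [107.78926006 241.98364147]
side 152 228 [182.17228392 258.26055486]
```

View pics/tip.png

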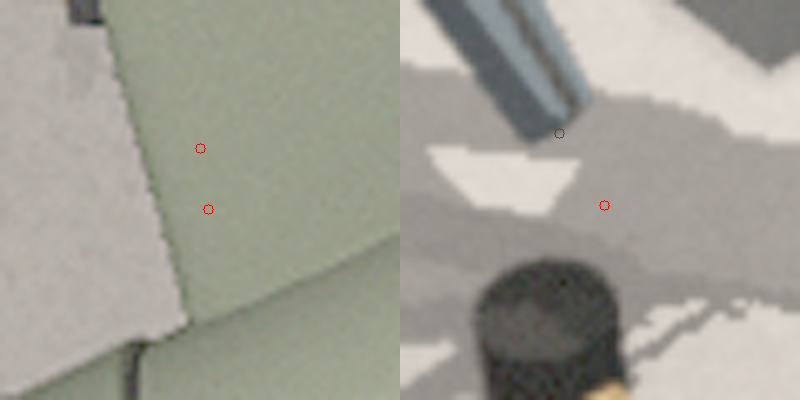

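The side half shows the closed tips at about (560,118). The reported TCP projects to (604,205), and the mark 30 mm back along the tool axis to (559,133). The real fingertips therefore sit about 31 mm behind the reported TCP along the tool axis, which explains why the fingers closed on top of the handle. I'll go 31 mm deeper from now on.

Call:
{"name": "send_rows", "arguments": {
  "motion": [
    {"tx": 0,"ty": 0,"tz": 0,"rx": 0,"ry": -0.33,"rz": 0,"gripper": -0.3},
    {"tx": 0,"ty": 0,"tz": 0,"rx": 0,"ry": -0.33,"rz": 0,"gripper": -0.3},
    {"tx": 0,"ty": 0,"tz": 0,"rx": 0,"ry": -0.33,"rz": 0,"gripper": -0.3},
    {"tx": 0,"ty": 0,"tz": 0,"rx": 0,"ry": -0.33,"rz": 0,"gripper": -0.3},
    {"tx": 0,"ty": 0,"tz": 0,"rx": 0,"ry": -0.33,"rz": 0,"gripper": -0.3},
    {"tx": 0,"ty": 0.003,"tz": 0.05,"rx": 0,"ry": 0,"rz": 0,"gripper": -0.3},
    {"tx": 0,"ty": 0,"tz": 0.06,"rx": 0,"ry": 0,"rz": 0,"gripper": -0.3},
    {"tx": 0,"ty": 0,"tz": 0.06,"rx": 0,"ry": 0,"rz": 0,"gripper": -0.3},
    {"tx": 0,"ty": 0,"tz": 0.05,"rx": 0,"ry": 0,"rz": 0,"gripper": -0.3},
    {"tx": 0,"ty": 0,"tz": 0.04,"rx": 0,"ry": 0,"rz": 0,"gripper": -0.3},
    {"tx": 0,"ty": 0,"tz": 0.04,"rx": 0,"ry": 0,"rz": 0,"gripper": -0.3},
    {"tx": 0,"ty": 0,"tz": 0,"rx": 0,"ry": 0,"rz": 0,"gripper": -0.3}
  ]
}}

```text
time_s: 13.85
ee_pos: [376.7, 366.7, 22.9]
ee_rot: [180.0, 0.1, 175.1]
force: [0.6, -0.1, 0.3]
gripper_width: 58.9
gripper_force: 0.0
```

Call:
{"name": "send_rows", "arguments": {
  "motion": [
    {"tx": 0,"ty": 0,"tz": 0.02,"rx": 0,"ry": 0,"rz": 0,"gripper": -0.3},
    {"tx": 0,"ty": 0,"tz": 0.02,"rx": 0,"ry": 0,"rz": 0,"gripper": -0.3},
    {"tx": 0,"ty": 0,"tz": 0.015,"rx": 0,"ry": 0,"rz": 0,"gripper": -0.3},
    {"tx": 0,"ty": 0,"tz": 0.01,"rx": 0,"ry": 0,"rz": 0,"gripper": -0.3},
    {"tx": 0,"ty": 0,"tz": 0,"rx": 0,"ry": 0,"rz": 0,"gripper": -0.3}
  ]
}}

```text
time_s: 14.48
ee_pos: [377.8, 366.4, -11.4]
ee_rot: [-179.9, -0.0, 175.0]
force: [-0.1, 0.1, -0.3]
gripper_width: 59.3
gripper_force: 0.0
```

Call:
{"name": "send_rows", "arguments": {
  "motion": [
    {"tx": 0,"ty": 0,"tz": 0,"rx": 0,"ry": 0,"rz": 0,"gripper": 1},
    {"tx": 0,"ty": 0,"tz": 0,"rx": 0,"ry": 0,"rz": 0,"gripper": 1},
    {"tx": 0,"ty": 0,"tz": 0,"rx": 0,"ry": 0,"rz": 0,"gripper": 1},
    {"tx": 0,"ty": 0,"tz": 0,"rx": 0,"ry": 0,"rz": 0,"gripper": 1},
    {"tx": 0,"ty": 0,"tz": 0,"rx": 0,"ry": 0,"rz": 0,"gripper": 1},
    {"tx": 0,"ty": 0,"tz": 0,"rx": 0,"ry": 0,"rz": 0,"gripper": 1},
    {"tx": 0,"ty": 0,"tz": 0,"rx": 0,"ry": 0,"rz": 0,"gripper": 1}
  ],
  "grip_force": 55
}}

```text
time_s: 15.35
ee_pos: [377.7, 366.3, -10.8]
ee_rot: [-180.0, -0.0, 175.0]
force: [-0.7, -2.9, 2.4]
gripper_width: 21.8
gripper_force: 54.9
```

The handle is gripped: width 21.8 mm at 55 N. Now I'll lift it and carry it over the pin.

Call:
{"name": "send_rows", "arguments": {
  "motion": [
    {"tx": 0,"ty": 0,"tz": -0.01,"rx": 0,"ry": 0,"rz": 0,"gripper": 1},
    {"tx": 0,"ty": 0,"tz": -0.03,"rx": 0,"ry": 0,"rz": 0,"gripper": 1},
    {"tx": 0,"ty": 0,"tz": -0.05,"rx": 0,"ry": 0,"rz": 0,"gripper": 1},
    {"tx": 0,"ty": 0,"tz": -0.06,"rx": 0,"ry": 0,"rz": 0,"gripper": 1},
    {"tx": 0,"ty": 0,"tz": -0.07,"rx": 0,"ry": 0,"rz": 0,"gripper": 1},
    {"tx": 0,"ty": 0,"tz": -0.06,"rx": 0,"ry": 0,"rz": 0,"gripper": 1},
    {"tx": 0,"ty": 0,"tz": -0.05,"rx": 0,"ry": 0,"rz": 0,"gripper": 1},
    {"tx": 0,"ty": 0,"tz": -0.04,"rx": 0,"ry": 0,"rz": 0,"gripper": 1},
    {"tx": 0,"ty": 0,"tz": 0,"rx": 0,"ry": 0,"rz": 0,"gripper": 1}
  ]
}}

```text
time_s: 16.48
ee_pos: [378.7, 367.6, 176.2]
ee_rot: [179.8, 0.2, 175.0]
force: [0.5, -0.2, -4.5]
gripper_width: 21.7
gripper_force: 54.9
```

Call:
{"name": "send_rows", "arguments": {
  "motion": [
    {"tx": -0.01,"ty": -0.03,"tz": 0,"rx": 0,"ry": 0,"rz": 0,"gripper": 1},
    {"tx": -0.015,"ty": -0.05,"tz": 0,"rx": 0,"ry": 0,"rz": 0,"gripper": 1},
    {"tx": -0.018,"ty": -0.06,"tz": 0,"rx": 0,"ry": 0,"rz": 0,"gripper": 1},
    {"tx": -0.018,"ty": -0.06,"tz": 0,"rx": 0,"ry": 0,"rz": 0,"gripper": 1},
    {"tx": -0.018,"ty": -0.06,"tz": 0,"rx": 0,"ry": 0,"rz": 0,"gripper": 1},
    {"tx": -0.018,"ty": -0.06,"tz": 0,"rx": 0,"ry": 0,"rz": 0,"gripper": 1},
    {"tx": -0.018,"ty": -0.06,"tz": 0,"rx": 0,"ry": 0,"rz": 0,"gripper": 1},
    {"tx": -0.018,"ty": -0.06,"tz": 0,"rx": 0,"ry": 0,"rz": 0,"gripper": 1},
    {"tx": -0.018,"ty": -0.05,"tz": 0,"rx": 0,"ry": 0,"rz": 0,"gripper": 1},
    {"tx": -0.018,"ty": -0.05,"tz": 0,"rx": 0,"ry": 0,"rz": 0,"gripper": 1},
    {"tx": 0,"ty": 0,"tz": 0,"rx": 0,"ry": 0,"rz": 0,"gripper": 1}
  ]
}}

```text
time_s: 17.85
ee_pos: [437.4, 88.1, 173.0]
ee_rot: [-179.9, -0.1, 174.8]
force: [-0.8, 0.4, -3.6]
gripper_width: 21.6
gripper_force: 54.9
```

Run:
```python
from h import *
s=cam("side"); t=cam("top")
a=cv2.resize(t["frame"][150:260,150:300,::-1],(400,293)); b=cv2.resize(s["frame"][110:250,170:300,::-1],(400,431)); o=np.zeros((431,800,3),np.uint8); o[:293,:400]=a;o[:,400:]=b
cv2.imwrite("pics/over.png",o); print(env.state()["ee_pos"])
```

```text
[437.43922544  89.79389577 173.32907028]
```

View pics/over.png

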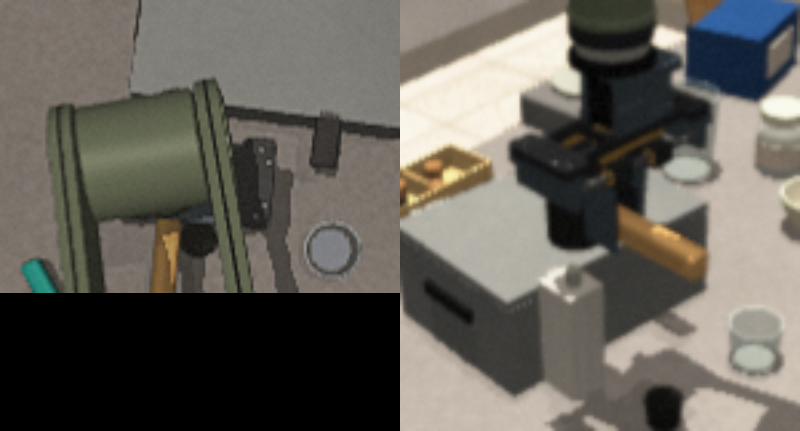

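The mallet is held level, with its head at (575,215) above the pin at (572,275). I'll lower it and press.

Call:
{"name": "send_rows", "arguments": {
  "motion": [
    {"tx": 0,"ty": 0,"tz": 0.02,"rx": 0,"ry": 0,"rz": 0,"gripper": 1},
    {"tx": 0,"ty": 0,"tz": 0.02,"rx": 0,"ry": 0,"rz": 0,"gripper": 1},
    {"tx": 0,"ty": 0,"tz": 0.02,"rx": 0,"ry": 0,"rz": 0,"gripper": 1},
    {"tx": 0,"ty": 0,"tz": 0.01,"rx": 0,"ry": 0,"rz": 0,"gripper": 1},
    {"tx": 0,"ty": 0,"tz": 0.01,"rx": 0,"ry": 0,"rz": 0,"gripper": 1},
    {"tx": 0,"ty": 0,"tz": 0.01,"rx": 0,"ry": 0,"rz": 0,"gripper": 1},
    {"tx": 0,"ty": 0,"tz": 0,"rx": 0,"ry": 0,"rz": 0,"gripper": 1}
  ]
}}

```text
time_s: 18.82
ee_pos: [438.6, 90.4, 129.1]
ee_rot: [180.0, 0.0, 175.0]
force: [-1.0, 0.1, -2.8]
gripper_width: 21.8
gripper_force: 54.9
```

Call:
{"name": "send_rows", "arguments": {
  "motion": [
    {"tx": 0,"ty": 0,"tz": 0.006,"rx": 0,"ry": 0,"rz": 0,"gripper": 1},
    {"tx": 0,"ty": 0,"tz": 0.006,"rx": 0,"ry": 0,"rz": 0,"gripper": 1},
    {"tx": 0,"ty": 0,"tz": 0,"rx": 0,"ry": 0,"rz": 0,"gripper": 1}
  ]
}}

```text
time_s: 19.2
ee_pos: [438.7, 90.3, 123.2]
ee_rot: [180.0, 0.0, 175.0]
force: [-1.5, 0.2, 3.3]
gripper_width: 21.7
gripper_force: 54.9
```

Call:
{"name": "send_rows", "arguments": {
  "motion": [
    {"tx": 0,"ty": 0,"tz": 0.006,"rx": 0,"ry": 0,"rz": 0,"gripper": 1},
    {"tx": 0,"ty": 0,"tz": 0.006,"rx": 0,"ry": 0,"rz": 0,"gripper": 1},
    {"tx": 0,"ty": 0,"tz": 0,"rx": 0,"ry": 0,"rz": 0,"gripper": 1}
  ]
}}

```text
time_s: 19.58
ee_pos: [437.0, 90.4, 119.4]
ee_rot: [180.0, -0.1, 174.9]
force: [-13.1, -0.3, 22.1]
gripper_width: 21.3
gripper_force: 55.0
```

Call:
{"name": "send_rows", "arguments": {
  "motion": [
    {"tx": 0,"ty": 0,"tz": 0.006,"rx": 0,"ry": 0,"rz": 0,"gripper": 1},
    {"tx": 0,"ty": 0,"tz": 0,"rx": 0,"ry": 0,"rz": 0,"gripper": 1}
  ]
}}

```text
time_s: 19.82
ee_pos: [435.8, 90.5, 116.3]
ee_rot: [180.0, -0.2, 174.9]
force: [-14.6, -0.6, 23.6]
gripper_width: 22.0
gripper_force: 55.0
```

Call:
{"name": "send_rows", "arguments": {
  "motion": [
    {"tx": 0,"ty": 0,"tz": 0.006,"rx": 0,"ry": 0,"rz": 0,"gripper": 1},
    {"tx": 0,"ty": 0,"tz": 0,"rx": 0,"ry": 0,"rz": 0,"gripper": 1}
  ]
}}

```text
time_s: 20.08
ee_pos: [434.7, 90.6, 113.0]
ee_rot: [180.0, -0.4, 174.9]
force: [-17.0, 1.0, 23.9]
gripper_width: 21.5
gripper_force: 55.0
```

Call:
{"name": "send_rows", "arguments": {
  "motion": [
    {"tx": 0,"ty": 0,"tz": -0.02,"rx": 0,"ry": 0,"rz": 0,"gripper": 1},
    {"tx": 0,"ty": 0,"tz": -0.04,"rx": 0,"ry": 0,"rz": 0,"gripper": 1},
    {"tx": 0,"ty": 0,"tz": -0.05,"rx": 0,"ry": 0,"rz": 0,"gripper": 1},
    {"tx": 0,"ty": 0,"tz": -0.03,"rx": 0,"ry": 0,"rz": 0,"gripper": 1},
    {"tx": 0,"ty": 0,"tz": 0,"rx": 0,"ry": 0,"rz": 0,"gripper": 1}
  ]
}}

```text
time_s: 20.7
ee_pos: [439.5, 90.3, 181.4]
ee_rot: [180.0, 0.1, 175.0]
force: [-1.1, -0.2, -3.3]
gripper_width: 21.9
gripper_force: 55.0
```

Run:
```python
from h import *
import pickle
s=cam("side"); S=pickle.load(open("side0.pkl","rb"))
f=lambda d,b,w,h: cv2.resize(d["frame"][b[1]:b[3],b[0]:b[2],::-1],(w,h),interpolation=2)
o=np.zeros((600,800,3),np.uint8)
o[:300,:400]=f(S,(205,190,245,220),400,300); o[300:,:400]=f(s,(205,190,245,220),400,300); o[:400,400:]=f(s,(190,130,290,230),400,400)
cv2.imwrite("pics/pin.png",o); print(env.state()["ee_pos"])
```

```text
[438.65904206  90.24164392 180.56280778]
```

View pics/pin.png

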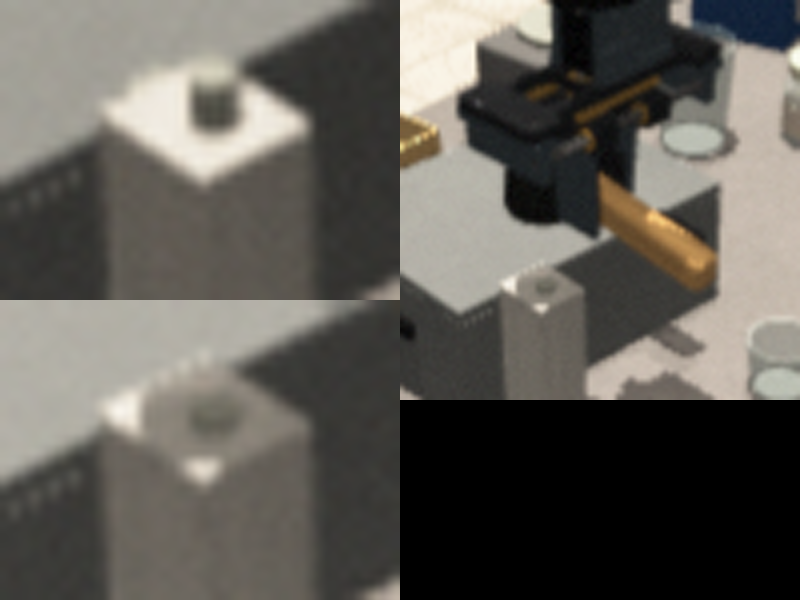

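The pin is clearly lower: its top centre was at (215,75) in the upper-left panel and is now at about (215,408-300) in the lower-left. I'll quantify the travel.

Run:
```python
from h import *
import pickle
s=cam("side"); S=pickle.load(open("side0.pkl","rb"))
for z in(148,145,136.5,134): print(z,proj(s,[[491,85,z]])[0])
for d in(S,s):
    g=d["frame"].mean(2); print(g[193:208,224:229].mean(1).astype(int)); print(g[198:205,216:238].astype(int))
```

```text
148 [226.07934091 197.03059881]
145 [226.1074131  197.86478584]
136.5 [226.18659545 200.21577369]
134 [226.20978477 200.90373194]
[157 159 165 181 186 147 103  91  88 108 182 222 228 208 155]
[[158 168 197 211 223 227 231 217 150 156 155 139 137 161 148  88  54  48
   51  50  47  49]
 [165 183 219 224 229 232 231 215 111 100  98  88 120 194 211 186 118  72
   50  49  47  48]
 [209 218 227 230 231 232 231 214 101  78  79  78 118 200 229 224 197 149
   88  59  48  49]
 [217 227 228 230 232 232 232 215 109  76  76  75 108 185 229 230 224 211
  180 111  57  51]
 [169 202 225 229 233 232 231 218 138  91  86  91 137 209 229 230 228 223
  209 151  67  47]
 [107 137 184 221 231 234 231 225 200 171 160 176 206 228 231 227 219 194
  162 123  62  52]
 [ 91  98 121 169 203 227 229 230 227 217 218 221 229 229 223 194 163 129
   99  84  58  49]]
[172 174 175 157 146 142 126 110 101  95 110 124 134 164 149]
[[175 178 187 206 212 179 156 155 150 149 144 137 133 120  98  72  59  55
   53  55  53  55]
 [189 210 224 222 192 149 139 139 133 131 126 118 124 131 123 107  85  61
   55  55  53  53]
 [227 233 230 189 147 134 130 125 113 110 108 108 113 119 130 126 112  88
   72  58  55  55]
 [232 236 223 150 133 129 129 120  99 101 101 101 103 116 128 130 125 116
  103  79  58  56]
 [183 211 212 145 131 131 130 124  97  93  92  93 102 121 129 129 126 125
  122 105  64  54]
 [117 145 165 143 134 129 131 126 115 105 104 107 118 129 128 127 122 116
  109 101  66  55]
 [102 104 114 121 119 128 129 127 127 122 122 122 128 129 125 116 105 102
   92  86  63  53]]
```

The pin took about 27 N against a hard stop, with roughly 6 mm left proud, so I take it as home. Now I'll put the mallet back.

Call:
{"name": "send_rows", "arguments": {
  "motion": [
    {"tx": 0.01,"ty": 0.03,"tz": 0,"rx": 0,"ry": 0,"rz": 0,"gripper": 1},
    {"tx": 0.015,"ty": 0.05,"tz": 0,"rx": 0,"ry": 0,"rz": 0,"gripper": 1},
    {"tx": 0.018,"ty": 0.06,"tz": 0,"rx": 0,"ry": 0,"rz": 0,"gripper": 1},
    {"tx": 0.018,"ty": 0.06,"tz": 0,"rx": 0,"ry": 0,"rz": 0,"gripper": 1},
    {"tx": 0.018,"ty": 0.06,"tz": 0,"rx": 0,"ry": 0,"rz": 0,"gripper": 1},
    {"tx": 0.018,"ty": 0.06,"tz": 0,"rx": 0,"ry": 0,"rz": 0,"gripper": 1},
    {"tx": 0.018,"ty": 0.06,"tz": 0,"rx": 0,"ry": 0,"rz": 0,"gripper": 1},
    {"tx": 0.018,"ty": 0.06,"tz": 0,"rx": 0,"ry": 0,"rz": 0,"gripper": 1},
    {"tx": 0.018,"ty": 0.05,"tz": 0,"rx": 0,"ry": 0,"rz": 0,"gripper": 1},
    {"tx": 0.018,"ty": 0.05,"tz": 0,"rx": 0,"ry": 0,"rz": 0,"gripper": 1},
    {"tx": 0,"ty": 0,"tz": 0,"rx": 0,"ry": 0,"rz": 0,"gripper": 1}
  ]
}}

```text
time_s: 22.18
ee_pos: [376.6, 368.7, 180.0]
ee_rot: [-180.0, -0.1, 175.1]
force: [-0.1, -0.7, -4.0]
gripper_width: 21.9
gripper_force: 55.0
```

Call:
{"name": "send_rows", "arguments": {
  "motion": [
    {"tx": 0,"ty": 0,"tz": 0.03,"rx": 0,"ry": 0,"rz": 0,"gripper": 1},
    {"tx": 0,"ty": 0,"tz": 0.05,"rx": 0,"ry": 0,"rz": 0,"gripper": 1},
    {"tx": 0,"ty": 0,"tz": 0.06,"rx": 0,"ry": 0,"rz": 0,"gripper": 1},
    {"tx": 0,"ty": 0,"tz": 0.06,"rx": 0,"ry": 0,"rz": 0,"gripper": 1},
    {"tx": 0,"ty": 0,"tz": 0.05,"rx": 0,"ry": 0,"rz": 0,"gripper": 1},
    {"tx": 0,"ty": 0,"tz": 0.04,"rx": 0,"ry": 0,"rz": 0,"gripper": 1},
    {"tx": 0,"ty": 0,"tz": 0.03,"rx": 0,"ry": 0,"rz": 0,"gripper": 1},
    {"tx": 0,"ty": 0,"tz": 0.02,"rx": 0,"ry": 0,"rz": 0,"gripper": 1},
    {"tx": 0,"ty": 0,"tz": 0,"rx": 0,"ry": 0,"rz": 0,"gripper": 1}
  ]
}}

```text
time_s: 23.3
ee_pos: [377.7, 366.2, 10.5]
ee_rot: [-179.9, -0.0, 174.9]
force: [-0.0, 0.5, -4.6]
gripper_width: 22.1
gripper_force: 55.0
```

Call:
{"name": "send_rows", "arguments": {
  "motion": [
    {"tx": 0,"ty": 0,"tz": 0.012,"rx": 0,"ry": 0,"rz": 0,"gripper": 1},
    {"tx": 0,"ty": 0,"tz": 0.01,"rx": 0,"ry": 0,"rz": 0,"gripper": 1},
    {"tx": 0,"ty": 0,"tz": 0.008,"rx": 0,"ry": 0,"rz": 0,"gripper": 1},
    {"tx": 0,"ty": 0,"tz": 0.006,"rx": 0,"ry": 0,"rz": 0,"gripper": 1},
    {"tx": 0,"ty": 0,"tz": 0,"rx": 0,"ry": 0,"rz": 0,"gripper": 1}
  ]
}}

```text
time_s: 23.92
ee_pos: [377.8, 366.6, -7.1]
ee_rot: [-180.0, -0.0, 175.0]
force: [0.2, 0.1, -3.6]
gripper_width: 22.1
gripper_force: 55.0
```

Call:
{"name": "send_rows", "arguments": {
  "motion": [
    {"tx": 0,"ty": 0,"tz": 0.004,"rx": 0,"ry": 0,"rz": 0,"gripper": 1},
    {"tx": 0,"ty": 0,"tz": 0,"rx": 0,"ry": 0,"rz": 0,"gripper": 1}
  ]
}}

```text
time_s: 24.18
ee_pos: [377.9, 366.6, -9.0]
ee_rot: [-180.0, -0.0, 175.0]
force: [-0.7, 0.8, -3.1]
gripper_width: 22.3
gripper_force: 55.0
```

Call:
{"name": "send_rows", "arguments": {
  "motion": [
    {"tx": 0,"ty": 0,"tz": 0.004,"rx": 0,"ry": 0,"rz": 0,"gripper": 1},
    {"tx": 0,"ty": 0,"tz": 0.002,"rx": 0,"ry": 0,"rz": 0,"gripper": 1},
    {"tx": 0,"ty": 0,"tz": 0,"rx": 0,"ry": 0,"rz": 0,"gripper": 1}
  ]
}}

```text
time_s: 24.55
ee_pos: [377.9, 366.6, -12.0]
ee_rot: [-180.0, -0.0, 175.0]
force: [0.2, -0.1, -3.8]
gripper_width: 21.7
gripper_force: 55.0
```

Call:
{"name": "send_rows", "arguments": {
  "motion": [
    {"tx": 0,"ty": 0,"tz": 0,"rx": 0,"ry": 0,"rz": 0,"gripper": 0.3},
    {"tx": 0,"ty": 0,"tz": 0,"rx": 0,"ry": 0,"rz": 0,"gripper": 0},
    {"tx": 0,"ty": 0,"tz": 0,"rx": 0,"ry": 0,"rz": 0,"gripper": -0.3},
    {"tx": 0,"ty": 0,"tz": 0,"rx": 0,"ry": 0,"rz": 0,"gripper": -0.3},
    {"tx": 0,"ty": 0,"tz": 0,"rx": 0,"ry": 0,"rz": 0,"gripper": -0.3},
    {"tx": 0,"ty": 0,"tz": 0,"rx": 0,"ry": 0,"rz": 0,"gripper": -0.3},
    {"tx": 0,"ty": 0,"tz": 0,"rx": 0,"ry": 0,"rz": 0,"gripper": -0.3}
  ]
}}

```text
time_s: 25.42
ee_pos: [378.0, 366.7, -11.9]
ee_rot: [-180.0, 0.0, 175.0]
force: [-0.4, -0.1, -0.0]
gripper_width: 59.3
gripper_force: 0.0
```

Call:
{"name": "send_rows", "arguments": {
  "motion": [
    {"tx": 0,"ty": 0,"tz": -0.02,"rx": 0,"ry": 0,"rz": 0,"gripper": -0.3},
    {"tx": 0,"ty": 0,"tz": -0.04,"rx": 0,"ry": 0,"rz": 0,"gripper": -0.3},
    {"tx": 0,"ty": 0,"tz": -0.06,"rx": 0,"ry": 0,"rz": 0,"gripper": -0.3},
    {"tx": 0,"ty": 0,"tz": -0.08,"rx": 0,"ry": 0,"rz": 0,"gripper": -0.3},
    {"tx": 0,"ty": 0,"tz": -0.08,"rx": 0,"ry": 0,"rz": 0,"gripper": -0.3},
    {"tx": 0,"ty": 0,"tz": -0.08,"rx": 0,"ry": 0,"rz": 0,"gripper": -0.3},
    {"tx": 0,"ty": 0,"tz": -0.06,"rx": 0,"ry": 0,"rz": 0,"gripper": -0.3},
    {"tx": 0,"ty": 0,"tz": -0.04,"rx": 0,"ry": 0,"rz": 0,"gripper": -0.3},
    {"tx": 0,"ty": 0,"tz": 0,"rx": 0,"ry": 0,"rz": 0,"gripper": -0.3}
  ]
}}

```text
time_s: 26.55
ee_pos: [378.6, 367.3, 220.2]
ee_rot: [179.8, 0.2, 175.0]
force: [-0.2, -0.6, 0.5]
gripper_width: 59.6
gripper_force: 0.0
```

```bash
python3 chk.py
python3 - <<'E'
from h import *
t=cam("top"); g=t["frame"].mean(2); print(env.state()["ee_pos"],env.state()["ee_rot"],env.state()["qpos"])
print(g[190:218:1,264:282].astype(int))
c=[609.4,-11.2]; a=np.radians(-7)
def W(x,y,z): return [c[0]+x*np.cos(a)-y*np.sin(a), c[1]+x*np.sin(a)+y*np.cos(a),z]
for x in(-100,-148):
    for y in(-73,-47): print(x,y,proj(t,[W(x,y,120)])[0])
print(W(-126,-60,114))
E
```

```text
head [172.18808194 283.12849162] [163 267  21  35 537] was [173.64498141 283.19516729]
handle [195.83050847 303.29661017] [177 285  40  38 472] was [197.72505092 304.00407332] [178 285  40  39 491]
head z47 [430.21326766 361.23016559  47.8       ]
head z47 [433.30832574 363.49655907  47.8       ]
handle z45 [334.27028705 369.02270228  45.2       ]
handle z45 [339.47284642 370.4136436   45.2       ]
[377.57318597 366.35297915 217.70794995] [-1.79966182e+02 -2.51037326e-02  1.74964401e+02] [ 4.28861730e+01  1.27396034e+01  9.24908160e+01 -4.17624992e-03
  7.48115047e+01 -4.20771397e+01]
[[127 129 129 130 130 130 132 134 130 134 134 128 130 130 125 131 128 126]
 [128 130 129 133 133 133 110 120 112 124 121 131 129 132 134 130 129 130]
 [130 132 132 133 139 142  82 100  80  92  91 118 115 118 130 128 128 129]
 [ 95 101 105 106 107 111  74  83  78  76  71  94  84 109 136 132 131 126]
 [ 44  40  39  43  30  43  51  54  63  63  62  76  55  97 117 130 122 130]
 [ 48  49  47  48  31  54  60  54  54  55  56  50  52  39  66  93  82  97]
 [ 49  44  53  50  37  60  58  59  56  52  53  54  58  39 
[... 1110 characters left out ...]
56  34  51 123 118 117 119 116]
 [110 113  90  49  45  41  45  48  45  38  40  37  63 120 115 115 117 113]
 [109 106 113  96  69  61  71  70  62  57  54  59  65 120 115 117 118 118]
 [108 109 117 120  64  62  73  72  73  76  75  70  98 118 117 116 115 119]
 [107 109 112 115  88  92 102 102  69  69  68  66 125 120 121 114 113 120]
 [105 110 110 111 118 114 125 122  96 100  96  92 124 119 114 115 112 118]
 [105 107 110 106 111 114 118 118 118 119 121 117 118 114 114 113 115 115]]
-100 -73 [278.95916388 195.24299463]
-100 -47 [269.16472697 194.06431893]
-148 -73 [276.88649813 213.31114683]
-148 -47 [267.05491301 212.13386108]
[np.float64(477.02702428888455), np.float64(-55.39723182943074), 114]
```

The mallet stands upright on the bench at about (433,363), let go, with zero tool force. Now for the tab: it's estimated at (478,-53,114), and I'll approach tilted 20°.

Call:
{"name": "send_rows", "arguments": {
  "motion": [
    {"tx": -0.023,"ty": -0.082,"tz": 0,"rx": 0,"ry": 0,"rz": 0,"gripper": -0.3},
    {"tx": -0.023,"ty": -0.082,"tz": 0,"rx": 0,"ry": 0,"rz": 0,"gripper": -0.3},
    {"tx": -0.023,"ty": -0.082,"tz": 0,"rx": 0,"ry": 0,"rz": 0,"gripper": -0.3},
    {"tx": -0.023,"ty": -0.082,"tz": 0,"rx": 0,"ry": 0,"rz": 0,"gripper": -0.3},
    {"tx": -0.023,"ty": -0.082,"tz": 0,"rx": 0,"ry": 0,"rz": 0,"gripper": -0.3},
    {"tx": -0.023,"ty": -0.082,"tz": 0,"rx": 0,"ry": 0,"rz": 0,"gripper": -0.3},
    {"tx": -0.023,"ty": -0.082,"tz": 0,"rx": 0,"ry": 0,"rz": 0,"gripper": -0.3},
    {"tx": -0.023,"ty": -0.082,"tz": 0,"rx": 0,"ry": 0,"rz": 0,"gripper": -0.3},
    {"tx": -0.023,"ty": -0.08,"tz": 0,"rx": 0,"ry": 0,"rz": 0,"gripper": -0.3},
    {"tx": -0.023,"ty": -0.08,"tz": 0,"rx": 0,"ry": 0,"rz": 0,"gripper": -0.3}
  ]
}}

```text
time_s: 27.9
ee_pos: [456.0, -51.1, 216.9]
ee_rot: [180.0, -0.1, 175.0]
force: [-0.1, -0.3, -0.3]
gripper_width: 59.4
gripper_force: 0.0
```

Call:
{"name": "send_rows", "arguments": {
  "motion": [
    {"tx": 0,"ty": 0,"tz": 0,"rx": 0,"ry": 0,"rz": 0.067,"gripper": -0.3},
    {"tx": 0,"ty": 0,"tz": 0,"rx": 0,"ry": -0.22,"rz": 0,"gripper": -0.3},
    {"tx": 0,"ty": 0,"tz": 0,"rx": 0,"ry": -0.22,"rz": 0,"gripper": -0.3},
    {"tx": 0,"ty": 0,"tz": 0,"rx": 0,"ry": -0.23,"rz": 0,"gripper": -0.3},
    {"tx": 0,"ty": 0,"tz": 0,"rx": 0,"ry": 0,"rz": 0,"gripper": -0.3},
    {"tx": 0,"ty": 0,"tz": 0,"rx": 0,"ry": 0,"rz": 0,"gripper": -0.3}
  ]
}}

```text
time_s: 28.65
ee_pos: [457.5, -49.4, 218.5]
ee_rot: [180.0, 20.1, 173.0]
force: [0.1, 0.6, -0.1]
gripper_width: 59.3
gripper_force: 0.0
```

```bash
cat > go.py <<'E'
from h import *
from scipy.spatial.transform import Rotation as Ro
st=env.state(); R=Ro.from_euler("xyz",st["ee_rot"],degrees=True).as_matrix(); print(st["ee_pos"],st["ee_rot"],st["qpos"],R[:,2])
P=np.array([477,-53,114.]); tgt=P+50*R[:,2]; d=R.T@(tgt-st["ee_pos"]); print("tool mm",d,"units",d/500)
E
python3 go.py
```

```text
[457.45487106 -49.39688612 218.4950385 ] [179.98350053  20.07866856 172.97510356] [ -7.8276083   -4.67493547 114.91644153   0.38305744  49.68248729
 -91.0017807 ] [ 0.34076805 -0.04170122 -0.93922209]
tool mm [ 17.24090365  -1.21590818 154.95465866] units [ 0.03448181 -0.00243182  0.30990932]
```

Call:
{"name": "send_rows", "arguments": {
  "motion": [
    {"tx": 0.034,"ty": -0.002,"tz": 0.02,"rx": 0,"ry": 0,"rz": 0,"gripper": -0.3},
    {"tx": 0,"ty": 0,"tz": 0.04,"rx": 0,"ry": 0,"rz": 0,"gripper": -0.3},
    {"tx": 0,"ty": 0,"tz": 0.05,"rx": 0,"ry": 0,"rz": 0,"gripper": -0.3},
    {"tx": 0,"ty": 0,"tz": 0.05,"rx": 0,"ry": 0,"rz": 0,"gripper": -0.3},
    {"tx": 0,"ty": 0,"tz": 0.04,"rx": 0,"ry": 0,"rz": 0,"gripper": -0.3},
    {"tx": 0,"ty": 0,"tz": 0.02,"rx": 0,"ry": 0,"rz": 0,"gripper": -0.3},
    {"tx": 0,"ty": 0,"tz": 0,"rx": 0,"ry": 0,"rz": 0,"gripper": -0.3}
  ]
}}

```text
time_s: 29.52
ee_pos: [478.8, -53.5, 108.4]
ee_rot: [180.0, 20.0, 173.0]
force: [-0.8, -0.6, 0.7]
gripper_width: 59.3
gripper_force: 0.0
```

Call:
{"name": "send_rows", "arguments": {
  "motion": [
    {"tx": 0,"ty": 0,"tz": 0.025,"rx": 0,"ry": 0,"rz": 0,"gripper": -0.3},
    {"tx": 0,"ty": 0,"tz": 0.025,"rx": 0,"ry": 0,"rz": 0,"gripper": -0.3},
    {"tx": 0,"ty": 0,"tz": 0.02,"rx": 0,"ry": 0,"rz": 0,"gripper": -0.3},
    {"tx": 0,"ty": 0,"tz": 0.02,"rx": 0,"ry": 0,"rz": 0,"gripper": -0.3},
    {"tx": 0,"ty": 0,"tz": 0,"rx": 0,"ry": 0,"rz": 0,"gripper": -0.3},
    {"tx": 0,"ty": 0,"tz": 0,"rx": 0,"ry": 0,"rz": 0,"gripper": -0.3}
  ]
}}

```text
time_s: 30.28
ee_pos: [493.7, -55.4, 66.8]
ee_rot: [-180.0, 20.1, 173.0]
force: [0.4, -0.6, 0.4]
gripper_width: 59.3
gripper_force: 0.0
```

```bash
python3 go.py
python3 - <<'E'
from h import *
s=cam("side"); t=cam("top")
f=lambda d,b,w,h: cv2.resize(d["frame"][b[1]:b[3],b[0]:b[2],::-1],(w,h),interpolation=2)
o=np.zeros((450,800,3),np.uint8)
o[:450,:450]=f(s,(225,150,290,215),450,450); o[:350,450:]=f(t,(245,170,305,230),350,350)
cv2.imwrite("pics/tabg.png",(255*(o/255)**.6).astype(np.uint8))
E
```

```text
[493.67378137 -55.41831026  66.80701327] [-179.99376435   20.10853405  172.95799158] [ -7.95930333   9.25391527 126.00614287   0.74158633  24.63550308
 -91.53547979] [ 0.34119278 -0.04225682 -0.93904305]
tool mm [-0.40723558  0.35045841 -0.10741007] units [-0.00081447  0.00070092 -0.00021482]
```

View pics/tabg.png

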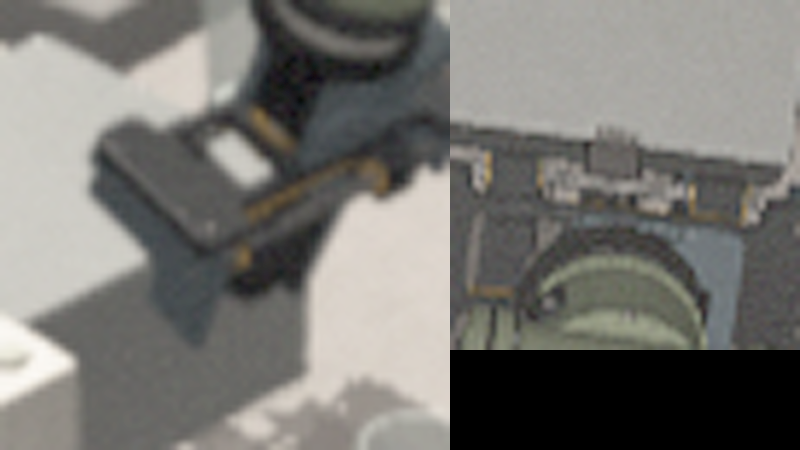

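The tab at (613,150) lies centred between the fingers, which sit at about (545) and (690) in the top half. Closing now.

Call:
{"name": "send_rows", "arguments": {
  "motion": [
    {"tx": 0,"ty": 0,"tz": 0,"rx": 0,"ry": 0,"rz": 0,"gripper": 1},
    {"tx": 0,"ty": 0,"tz": 0,"rx": 0,"ry": 0,"rz": 0,"gripper": 1},
    {"tx": 0,"ty": 0,"tz": 0,"rx": 0,"ry": 0,"rz": 0,"gripper": 1},
    {"tx": 0,"ty": 0,"tz": 0,"rx": 0,"ry": 0,"rz": 0,"gripper": 1},
    {"tx": 0,"ty": 0,"tz": 0,"rx": 0,"ry": 0,"rz": 0,"gripper": 1},
    {"tx": 0,"ty": 0,"tz": 0,"rx": 0,"ry": 0,"rz": 0,"gripper": 1},
    {"tx": 0,"ty": 0,"tz": 0,"rx": 0,"ry": 0,"rz": 0,"gripper": 1}
  ],
  "grip_force": 35
}}

```text
time_s: 31.25
ee_pos: [493.5, -55.9, 66.7]
ee_rot: [-180.0, 20.1, 172.9]
force: [-1.6, -5.3, -0.2]
gripper_width: 26.0
gripper_force: 35.0
```

```bash
cat > arc.py <<'E'
from h import *
from scipy.spatial.transform import Rotation as Ro
import sys
st=env.state(); R=Ro.from_euler("xyz",st["ee_rot"],degrees=True); T=st["ee_pos"]; print(T,st["ee_rot"],st["force"],st["gripper_width"],st["gripper_force"])
a=np.radians(-7); cx=np.array([np.cos(a),np.sin(a),0]); cy=np.array([-np.sin(a),np.cos(a),0])
# hinge: lid's plane 226+3 mm behind the grasp point, 6 mm under the tab's centre line
G=T-50*R.as_matrix()[:,2]; H=G+229*cx+np.array([0,0,108-G[2]])
print("grasp",G,"hinge",H)
# angular step about the hinge; opening turns -x up = rotation about +case y
d=5; Q=Ro.from_rotvec(np.radians(d)*cy); T2=H+Q.apply(T-H); R2=Q*R
print("per 5 deg: shift",R.inv().apply(T2-T)/500,"turn",np.degrees((R.inv()*R2).as_rotvec())/30)
th=np.radians(50); T3=H+Ro.from_rotvec(th*cy).apply(T-H); print("final",T3,(Ro.from_rotvec(th*cy)*R).as_euler("xyz",degrees=True))
E
python3 arc.py
```

```text
[493.52433125 -55.88781246  66.74176575] [-179.98561849   20.10281172  172.8962412 ] [-1.63436675 -5.29422605 -0.19444194] 25.958491752806417 34.97439801692963
grasp [476.47251212 -53.75011277 113.69563359] hinge [703.76558085 -81.65819241 108.        ]
per 5 deg: shift [-7.55833652e-03 -1.93628565e-05 -3.68850311e-02] turn [ 2.83434175e-04  1.66666362e-01 -1.45571999e-04]
final [537.25315197 -61.25703651 243.73924001] [-179.89393336  -29.89711032  172.88760515]
```

The tab is gripped: 26.0 mm at 35 N. The first lift is small, to check that the catch is free.

Call:
{"name": "send_rows", "arguments": {
  "motion": [
    {"tx": -0.0016,"ty": 0,"tz": -0.0093,"rx": 0,"ry": 0.0417,"rz": 0,"gripper": 1},
    {"tx": -0.0034,"ty": 0,"tz": -0.0185,"rx": 0,"ry": 0.0833,"rz": 0,"gripper": 1},
    {"tx": -0.0034,"ty": 0,"tz": -0.0185,"rx": 0,"ry": 0.0833,"rz": 0,"gripper": 1},
    {"tx": 0,"ty": 0,"tz": 0,"rx": 0,"ry": 0,"rz": 0,"gripper": 1}
  ]
}}

```text
time_s: 31.75
ee_pos: [490.2, -55.5, 89.9]
ee_rot: [-180.0, 13.8, 172.9]
force: [-0.3, -4.0, -3.2]
gripper_width: 25.8
gripper_force: 35.0
```

The lid is free, pulling down at about 3 N. Continuing along the arc.

Call:
{"name": "send_rows", "arguments": {
  "motion": [
    {"tx": -0.0034,"ty": 0,"tz": -0.0185,"rx": 0,"ry": 0.0833,"rz": 0,"gripper": 1},
    {"tx": -0.0034,"ty": 0,"tz": -0.0185,"rx": 0,"ry": 0.0833,"rz": 0,"gripper": 1},
    {"tx": -0.0034,"ty": 0,"tz": -0.0185,"rx": 0,"ry": 0.0833,"rz": 0,"gripper": 1},
    {"tx": -0.0034,"ty": 0,"tz": -0.0185,"rx": 0,"ry": 0.0833,"rz": 0,"gripper": 1},
    {"tx": -0.0034,"ty": 0,"tz": -0.0185,"rx": 0,"ry": 0.0833,"rz": 0,"gripper": 1},
    {"tx": -0.0034,"ty": 0,"tz": -0.0185,"rx": 0,"ry": 0.0833,"rz": 0,"gripper": 1},
    {"tx": -0.0034,"ty": 0,"tz": -0.0185,"rx": 0,"ry": 0.0833,"rz": 0,"gripper": 1},
    {"tx": -0.0034,"ty": 0,"tz": -0.0185,"rx": 0,"ry": 0.0833,"rz": 0,"gripper": 1},
    {"tx": -0.0034,"ty": 0,"tz": -0.0185,"rx": 0,"ry": 0.0833,"rz": 0,"gripper": 1}
  ]
}}

```text
time_s: 32.88
ee_pos: [499.1, -57.0, 172.9]
ee_rot: [-179.9, -8.8, 172.9]
force: [-1.8, -3.8, -3.3]
gripper_width: 25.9
gripper_force: 35.0
```

Call:
{"name": "send_rows", "arguments": {
  "motion": [
    {"tx": -0.0034,"ty": 0,"tz": -0.0185,"rx": 0,"ry": 0.0833,"rz": 0,"gripper": 1},
    {"tx": -0.0034,"ty": 0,"tz": -0.0185,"rx": 0,"ry": 0.0833,"rz": 0,"gripper": 1},
    {"tx": -0.0034,"ty": 0,"tz": -0.0185,"rx": 0,"ry": 0.0833,"rz": 0,"gripper": 1},
    {"tx": -0.0034,"ty": 0,"tz": -0.0185,"rx": 0,"ry": 0.0833,"rz": 0,"gripper": 1},
    {"tx": -0.0034,"ty": 0,"tz": -0.0185,"rx": 0,"ry": 0.0833,"rz": 0,"gripper": 1},
    {"tx": -0.0034,"ty": 0,"tz": -0.0185,"rx": 0,"ry": 0.0833,"rz": 0,"gripper": 1},
    {"tx": -0.0034,"ty": 0,"tz": -0.0185,"rx": 0,"ry": 0.0833,"rz": 0,"gripper": 1},
    {"tx": -0.0034,"ty": 0,"tz": -0.0185,"rx": 0,"ry": 0.0833,"rz": 0,"gripper": 1},
    {"tx": -0.0016,"ty": 0,"tz": -0.0093,"rx": 0,"ry": 0.0417,"rz": 0,"gripper": 1},
    {"tx": 0,"ty": 0,"tz": 0,"rx": 0,"ry": 0,"rz": 0,"gripper": 1},
    {"tx": 0,"ty": 0,"tz": 0,"rx": 0,"ry": 0,"rz": 0,"gripper": 1}
  ]
}}

```text
time_s: 34.25
ee_pos: [536.4, -62.2, 243.3]
ee_rot: [-179.8, -30.0, 172.8]
force: [-4.8, -5.4, -0.1]
gripper_width: 25.7
gripper_force: 35.0
```

Run:
```python
from h import *
from scipy.spatial.transform import Rotation as Ro
st=env.state(); R=Ro.from_euler("xyz",st["ee_rot"],degrees=True).as_matrix(); G=st["ee_pos"]-50*R[:,2]
H=np.array([703.8,-81.7,108]); v=G-H; r=np.hypot(np.hypot(v[0],v[1]),v[2])
print(G,r,"elev",np.degrees(np.arctan2(v[2],np.hypot(v[0],v[1]))),st["force"],st["gripper_width"],st["gripper_force"])
# lid front-left corner (far from the arm) in side view, expected at 50 deg vs seen
s=cam("side"); a=np.radians(-7); c=np.array([609.4,-11.2,0]); cx=np.array([np.cos(a),np.sin(a),0]); cy=np.array([-np.sin(a),np.cos(a),0])
for th in(40,45,50,55):
    q=np.radians(th); print(th,proj(s,[c+cx*(100-200*np.cos(q)+k*np.sin(q))+cy*140+[0,0,108+200*np.sin(q)+k*np.cos(q)] for k in(0,12)]).round(1).tolist())
g=s["frame"].astype(int); np.save("s.npy",g)
m=cv2.goodFeaturesToTrack(g.mean(2).astype(np.uint8)[80:220,140:300],25,.03,5)[:,0]+[140,80]; print(m.astype(int).tolist())
```

```text
[561.24085809 -65.10839355 286.55421761] 229.0851347691927 elev 51.207773992948134 [-4.82870619 -5.35504637 -0.08869922] 25.715388850622627 34.9846887588501
40 [[192.5, 168.8], [190.7, 165.1]]
45 [[189.7, 163.5], [187.7, 159.9]]
50 [[186.7, 158.3], [184.6, 154.9]]
55 [[183.6, 153.4], [181.4, 150.2]]
[[234, 202], [165, 176], [250, 128], [236, 120], [216, 201], [247, 116], [155, 184], [293, 147], [225, 119], [291, 140], [208, 122], [204, 179], [242, 162], [210, 141], [209, 176], [181, 189], [261, 121], [187, 186], [145, 182], [231, 135], [193, 190], [232, 197], [197, 182], [234, 114], [216, 173]]
```

```bash
python3 - <<'E'
import numpy as np,pickle,cv2
from workcell import env
s=np.load("s.npy");S=pickle.load(open("side0.pkl","rb"))["frame"].astype(int)
d=np.abs(s-S).max(2)>25
for r in range(144,180,3):
    q=np.nonzero(d[r,165:240])[0]; print(r,(q[:3]+165).tolist(), s[r,176:200:3].mean(1).astype(int).tolist())
print(env.state()["qvel"].round(2), env.state()["time_s"])
E
python3 chk.py | head -2
```

```text
144 [210, 211, 212] [238, 233, 240, 237, 239, 238, 237, 232]
147 [205, 206, 207] [236, 235, 240, 237, 235, 233, 240, 238]
150 [197, 198, 199] [242, 238, 231, 221, 232, 235, 232, 192]
153 [189, 190, 191] [236, 230, 235, 237, 218, 156, 148, 109]
156 [184, 185, 186] [238, 240, 239, 103, 139, 95, 53, 51]
159 [183, 184, 185] [240, 231, 111, 58, 54, 53, 51, 51]
162 [179, 180, 181] [120, 112, 62, 52, 50, 51, 52, 53]
165 [179, 180, 181] [83, 61, 54, 53, 51, 50, 53, 52]
168 [176, 177, 178] [89, 54, 53, 52, 51, 53, 55, 55]
171 [175, 176, 177] [57, 53, 51, 55, 54, 53, 55, 57]
174 [172, 173, 174] [54, 52, 54, 54, 54, 60, 69, 58]
177 [169, 170, 171] [52, 52, 55, 66, 63, 56, 55, 55]
[-0.03 -0.14  0.13 -0.05 -0.15 -0.09] 34.3
head [172.11257036 283.0412758 ] [163 267  21  35 533] was [173.64498141 283.19516729]
handle [195.32506203 303.28287841] [177 285  40  38 403] was [197.72505092 304.00407332] [178 285  40  39 491]
```

The lid corner appears at about (185,155), which matches 50°. The mallet is unmoved and the arm is at rest. Handing in.

```bash
python3 -c "
from workcell import env
print(env.job_done())"
```

```text
the job is handed in; nothing more can be done
None
```

I handed the job in with the pin driven home by the mallet head, the mallet standing back on the bench and let go, and the lid held at rest at about 50°; the hand-in returned no verdict.

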